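# Put away the samples: covered standards tray and keyed desiccator

## Robot

A 6-joint arm with a two-finger parallel gripper is mounted at the origin on a cart in front of the work surface, level with it; the furniture and walls round the work are solid. World frame = base frame: x ahead of the robot, y to its left, z up, the work surface at z = 0. Lengths are in m, angles in rad, forces in N, time in s.
With the tool pointing down it reaches from about 0.25 to 0.775 m from the base axis. Payload 4 kg.
Tool frame: the origin (TCP) lies at the very end of the fingers, on their centre line; the grasp point (between the pads) lies 19 mm behind it (robot.grasp_offset is the distance from the TCP to the grasp point, in m); z points along the fingers, y is the line along which they close (so a half turn about z gives the same grasp; the last joint's range is limited). The gripper opens to 94 mm and grips with 3 to 60 N. Pads are 16 mm wide; open, the fingers measure 119 mm over their backs; the gripper's body (75 mm by 177 mm) begins 78 mm behind the grasp point.
Start: joints at [-0.103, 0.087, 1.371, -0, 1.684, -0.103], TCP at [0.55, -0, 0.185] pointing down, gripper open.
Joint ranges: [-3.1, 3.1], [-0.76, 2.03], [0.27, 2.55], [-1.08, 4.22], [0.17, 2.65], [-2.57, 2.57]. Speed limits (rad/s): [2.79, 2.79, 3.14, 3.14, 3.14, 3.14].

## Interface

Orientations are given as [roll, pitch, yaw] about the fixed x, y, z axes, in that order (R = Rz(yaw) Ry(pitch) Rx(roll)).
In Python, from workcell import state, optics, robot, finder gives the robot as it stands.
- The arm moves only by the shell command python3 -m jog 'ROWS' [FORCE]. ROWS is JSON, a list of rows, each an object with "linear": the shift along the tool's x, y, z in m, a list of three; "rot": the turn, a rotation vector about the tool's x, y, z in degrees, a list of three; "jaw": the closure, from 0 (fully open) to 1 (shut). A call has 1 to 5 rows; each row shifts and turns the commanded pose from where the row before left it, along the tool's axes as they then stand; what a row does not reach is not made up. A row lasts 1/10 s, in which the tool goes at most 50 mm and 8.59 degrees, less where a joint would pass 70% of its speed; a pose out of reach is approached as far as the arm can. A call is refused whole if a number of a shift passes 0.05 or a number of a turn 8.59, either way. A call with a gripper value outside its range is refused whole. The fingers move at their own pace and stop on an object; FORCE is the grip in N (left out, the last holds). Time passes only in rows, so rows that do not move let the fingers close. It gives the time, the measured TCP pose, the force, the opening and the grip force at its end, in the units of the state.
- state(): the state, without advancing time (a new reading comes with each control period).
- optics.snapshot(name): name is "scene" or "side" or "wrist"; returns a dict with "color" (384x512x3 uint8, blue, green, red), "depth" (384x512 float32, m along the optical axis (not along the pixel's ray), 0 where there is no reading), "mtx" (3x3 intrinsics, pixels), "k1" (the pictures are not rectified: a ray, as slopes to the right and down, at radius r is drawn at 1 + k1 r^2 times it, then the intrinsics apply), "pose" (4x4, takes a point from camera to world coordinates). Camera axes: x right, y down, z forward; pixel columns grow to the right and rows downward; lengths in m; the calibration is good to about 2 mm. A picture is of the moment at which its call begins.
- robot.job_done(): hands the job in; it is judged then, once.
Trained networks look in a picture, given as the dict that the camera call returned (one of the last four; its "shot" number tells which), for a name from the list of things; names that differ only in an ending like _2 or _b are one class to them, and where a whole thing is asked for, a point or a joint stands for the part that bears it (a point fixed in the world has none). Each returns a list of dicts, best first, with "conf" (0 to 1); they miss things now and then, are a little off and sometimes report something else, mostly with a low value. They report only what shows in the picture. A call takes as long as a camera call. They do not tell look-alikes from the thing itself.
- finder.find_in(picture, target): "at" ([x, y, z] in m, in world coordinates, good to about 4 mm: the middle of the surface that is visible of it).
- finder.regions_of(picture, target): "pixels" (384x512 bool, what is visible of it).
- finder.landmark_of(picture, target): "at" ([x, y, z] in m, in world coordinates, good to about 4 mm: a listed point, or the origin of a listed thing).
The state is a dict: "clock": time; "qpos": joint angles; "qvel": joint speeds; "effort": joint torques, N m; "ee_pos": TCP position; "eef_rot": TCP orientation; "contact_force": force on the tool from outside, world axes, zero at the start; "moment": the same for the moment, N m; "opening": finger opening in m; "finger_force": force on a finger pad.
Only numpy, scipy, OpenCV 4.12 (cv2) and the standard library are available. Lean on these libraries where they do the work, as an engineer would, in place of code of your own. Each camera call takes 0.05 s, during which the arm holds its last target. There are 200 camera calls.

## Task

Put the samples away: every amber glass weighing bottle goes upright into the white desiccator pot, which is then closed with its grey lid, turned so that its red key drops into the notch and the lid sits fully down on the rim. The bottle with the green cap goes upright into the blue tray: its six pockets are hidden under identical white push-down covers and only one pocket is empty, so feel the covers for the one that gives way and push the bottle fully home there. Leave the timer and the tape roll where they are.

Things in the scene. Friction and masses are not known exactly. Their poses are not given: they have to be found in the camera images.
- tray: Blue tray fixed to the worktop, 138 x 202 mm (its x, y), deck 30 mm high; origin at the centre of its underside, z up. Six square pockets, 54 mm wide, 64 mm pitch, 2 along x and 3 along y. A white 51 mm cover closes each; it slides down against 2.5 N of friction and stays where pushed. Full pocket: it gives 3 mm, then stops hard. Empty: it sinks 20 mm.
- pocket0 (a point): Centre of the top of the cover of pocket 0 as it stands at the start, 29 mm above the tray's underside (9 mm when sunk fully); axes as the tray's. The point is fixed to the tray and does not follow the cover. Which pocket is empty changes from start to start.
- pocket1 (a point): Centre of the top of the cover of pocket 1 as it stands at the start, 29 mm above the tray's underside (9 mm when sunk fully); axes as the tray's. The point is fixed to the tray and does not follow the cover. Which pocket is empty changes from start to start.
- pocket2 (a point): Centre of the top of the cover of pocket 2 as it stands at the start, 29 mm above the tray's underside (9 mm when sunk fully); axes as the tray's. The point is fixed to the tray and does not follow the cover. Which pocket is empty changes from start to start.
- pocket3 (a point): Centre of the top of the cover of pocket 3 as it stands at the start, 29 mm above the tray's underside (9 mm when sunk fully); axes as the tray's. The point is fixed to the tray and does not follow the cover. Which pocket is empty changes from start to start.
- pocket4 (a point): Centre of the top of the cover of pocket 4 as it stands at the start, 29 mm above the tray's underside (9 mm when sunk fully); axes as the tray's. The point is fixed to the tray and does not follow the cover. Which pocket is empty changes from start to start.
- pocket5 (a point): Centre of the top of the cover of pocket 5 as it stands at the start, 29 mm above the tray's underside (9 mm when sunk fully); axes as the tray's. The point is fixed to the tray and does not follow the cover. Which pocket is empty changes from start to start.
- bottle: Round pale reagent bottle with a green cap, 0.12 kg, origin at the centre of its underside, z up. Body 48 mm across up to 63 mm height, then shoulder and cap up to 98 mm; grip the body, the cap is not solid. When home in the pocket its lowest 21 mm are below the tray's deck, so keep the fingertips 25 mm or more above its foot.
- weigher_a: Low round weighing bottle of amber glass with a fixed lid, straight sides 48 to 49 mm across up to 34 mm, then a knob, 18 mm across at 42 to 45 mm height, up to 47 mm, 60 g; origin at the centre of its underside, z up. Grip it from above across its sides. Two to four are present; an absent one has no pose.
- weigher_b: Low round weighing bottle of amber glass with a fixed lid, straight sides 48 to 49 mm across up to 34 mm, then a knob, 18 mm across at 42 to 45 mm height, up to 47 mm, 60 g; origin at the centre of its underside, z up. Grip it from above across its sides. Two to four are present; an absent one has no pose.
- weigher_c: Low round weighing bottle of amber glass with a fixed lid, straight sides 48 to 49 mm across up to 34 mm, then a knob, 18 mm across at 42 to 45 mm height, up to 47 mm, 60 g; origin at the centre of its underside, z up. Grip it from above across its sides. Two to four are present; an absent one has no pose.
- weigher_d: Low round weighing bottle of amber glass with a fixed lid, straight sides 48 to 49 mm across up to 34 mm, then a knob, 18 mm across at 42 to 45 mm height, up to 47 mm, 60 g; origin at the centre of its underside, z up. Grip it from above across its sides. Two to four are present; an absent one has no pose.
- pot: White round desiccator pot fixed to the worktop, open at the top; origin at the centre of its underside, z up. Inner radius 70 mm, wall 5 mm, foot and flange radius 80 mm, inner floor at 6 mm, rim at 70 mm height. The rim has one notch, 19 mm wide and 10 mm deep, on the pot's -x side above a red stripe. Four weighing bottles fit, 41 mm from the centre, 90 degrees apart.
- pot_notch (a point): Middle of the notch at the level of the rim (x -72.5 mm, z 70 mm in the pot's frame); axes as the pot's.
- lid: Grey round lid, 0.25 kg, loose, lying right way up; origin at the centre of its underside, z up. Plug radius 66 mm, z 0 to 10 mm, foot tapered; plate radius 78 mm, z 10 to 17 mm; black grip bar along the lid's x, 64 x 20 mm, z 17 to 43 mm. Seated, the plate lies on the pot's rim, the lid's origin 60 mm above the pot's underside.
- lid_key (a point): Root of the lid's red key at the underside of the plate (x -72.5 mm, z 10 mm in the lid's frame); a red line on top of the plate marks it. The key is 12 mm wide and reaches 8 mm down. Out of the notch it rides on the rim and holds its side 8 mm up; when the lid is seated this point meets pot_notch.
- timer: White lab timer, 64 x 62 x 20 mm, loose on the worktop; origin at the centre of its underside. A bystander. (Another thing to stay clear of: the fixed computer screen behind the work, its front at about x = 0.72 m.)
- tape_roll: Green roll of tape, 62 mm across, 18 mm high, loose; origin at the centre of its underside. A bystander.
Not all that is in view belongs to the job. Leave any turquoise look-alike of the weigher_b alone.

How it is judged:
By the outcome, as a careful person would: the job done as asked, in the order asked, and still so for the second after the job is handed in, with the robot touching nothing.
Of weigher_a, weigher_b, weigher_c, weigher_d only 2 to 4 are there at a start; the rules pass over those that are not, and their reading is None.
At some moment in a run one of weigher_a, weigher_b, weigher_c, weigher_d may be knocked a few centimetres aside while the robot is not near it.
It also fails if it takes over 210 s, if anything falls off the work surface, if the arm or the gripper's body presses on something with over 40 N, if the wrist force passes 120 N, or if a joint passes its speed limit or range.

## Working session

There is one attempt and no reset: what is moved stays moved. The work goes in short steps, Python scripts to look and compute and a shell command to move; the robot and the scene stay as the last step left them, time stands still between calls to the robot, and variables do not carry over. Pictures are saved under pics/ and viewed, at most 14 in all, crops included, and the job is handed in when it is done.

```bash
ls; mkdir -p pics
cat > h.py <<'E'
import numpy as np, cv2
from workcell import state, optics, robot, finder
from scipy.spatial.transform import Rotation as R
def save(p,n): cv2.imwrite(f'pics/{n}.png',p['color'])
def cloud(p):
    h,w=p['depth'].shape; v,u=np.mgrid[0:h,0:w]; K=p['mtx']
    d=np.stack([(u-K[0,2])/K[0,0],(v-K[1,2])/K[1,1]],-1); s=d.copy()
    for _ in range(8): s=d/(1+p['k1']*(s**2).sum(-1,keepdims=True))
    z=p['depth']; P=np.dstack([s*z[...,None],z]); T=p['pose']
    return P@T[:3,:3].T+T[:3,3]
def px(p,X):
    T=np.linalg.inv(p['pose']); c=T[:3,:3]@np.array(X)+T[:3,3]; s=c[:2]/c[2]; s=s*(1+p['k1']*(s@s)); K=p['mtx']
    return np.round([K[0,0]*s[0]+K[0,2],K[1,1]*s[1]+K[1,2]])
E
python3 - <<'E'
from h import *
s=state(); print(s)
ims=[]
for c in ['scene','side']:
    p=optics.snapshot(c); ims.append(p['color']); print(c,p['pose'][:3,3].round(3),p['k1'])
    for n in ['tray','pocket0','pocket5','bottle','weigher_a','pot','pot_notch','lid','lid_key','timer','tape_roll']:
        print(n,[(np.round(d['at'],3).tolist(),round(d['conf'],2),px(p,d['at']).tolist()) for d in finder.landmark_of(p,n)])
    if c=='scene': save(p,'scene0')
    else: save(p,'side0')
E
```

```text
pics
{'clock': 0.0, 'qpos': array([-1.03122760e-01,  8.79626071e-02,  1.37223765e+00, -2.74323970e-05,
        1.68358247e+00, -1.03109100e-01]), 'qvel': array([-7.26971643e-05,  4.94158063e-05,  2.05185051e-04, -6.18011673e-06,
       -9.92163158e-04, -7.29979481e-04]), 'effort': array([ 1.28542815e-03, -3.40182602e+01, -3.02423716e+01,  7.18220207e-02,
        3.29729996e-02, -1.13141955e-04]), 'ee_pos': array([5.49414880e-01, 3.32515643e-05, 1.84008486e-01]), 'eef_rot': array([-3.13941140e+00, -1.98296656e-04,  1.57077939e+00]), 'contact_force': array([-0.46607089,  0.29985293,  0.0433037 ]), 'moment': array([0.03111783, 0.05196282, 0.03349356]), 'finger_force': 0.0, 'opening': 0.09363679142139344}
scene [-0.077 -0.498  0.799] -0.029459861927526716
tray [([0.465, -0.282, 0.0], 0.64, [307.0, 251.0])]
pocket0 [([0.491, -0.278, 0.032], 0.85, [311.0, 236.0]), ([0.498, -0.34, 0.027], 0.84, [334.0, 246.0]), ([0.428, -0.286, 0.029], 0.83, [302.0, 255.0]), ([0.433, -0.343, 0.028], 0.77, [324.0, 264.0]), ([0.489, -0.216, 0.028], 0.62, [290.0, 227.0]), ([0.428, -0.221, 0.028], 0.61, [280.0,
[... 1656 characters left out ...]
3, [221.0, 253.0]), ([0.491, -0.214, 0.028], 0.73, [246.0, 238.0])]
bottle [([0.427, 0.057, -0.0], 0.85, [233.0, 196.0])]
weigher_a [([0.61, -0.258, 0.002], 0.71, [291.0, 257.0]), ([0.531, -0.106, 0.0], 0.68, [263.0, 225.0]), ([0.429, -0.048, 0.003], 0.62, [230.0, 212.0])]
pot [([0.594, 0.047, 0.001], 0.56, [285.0, 199.0])]
pot_notch [([0.522, 0.055, 0.071], 0.94, [262.0, 178.0])]
lid [([0.598, 0.048, 0.004], 0.72, [286.0, 198.0]), ([0.611, -0.256, 0.001], 0.51, [292.0, 258.0])]
lid_key [([0.369, 0.164, 0.012], 0.79, [220.0, 178.0])]
timer [([0.372, -0.126, -0.003], 0.62, [207.0, 228.0]), ([0.371, 0.166, 0.014], 0.54, [220.0, 177.0])]
tape_roll [([0.623, 0.242, 0.001], 0.61, [292.0, 172.0])]
```

View pics/scene0.png

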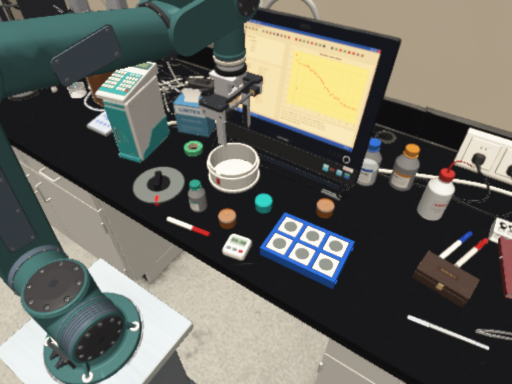

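View pics/side0.png

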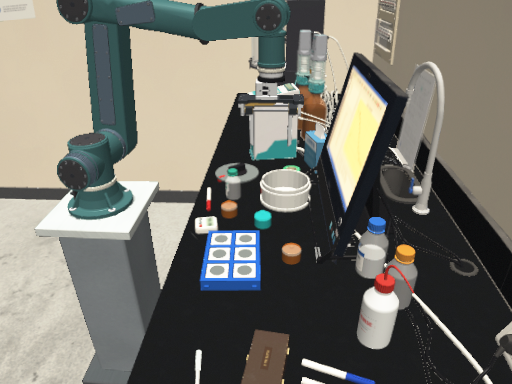

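Scene (227,218) and (325,207) show the two amber bottles, with a turquoise look-alike at (263,203). The pot is at (233,165), the lid at (158,184), the green-cap bottle at (197,196) and the tray at (307,248). The side view agrees with this. I'll hover over the first amber bottle and look with the wrist camera.

```bash
python3 -m jog '[{"linear":[-0.016,-0.04,0],"rot":[0,0,0],"jaw":0},{"linear":[-0.016,-0.04,0],"rot":[0,0,0],"jaw":0},{"linear":[-0.016,-0.04,0],"rot":[0,0,0],"jaw":0},{"linear":[0,0,0],"rot":[0,0,0],"jaw":0},{"linear":[0,0,0],"rot":[0,0,0],"jaw":0}]'
cat >> h.py <<'E'
def amber(p,show=True):
    hsv=cv2.cvtColor(p['color'],cv2.COLOR_BGR2HSV); C=cloud(p)
    m=((hsv[...,0]<18)&(hsv[...,1]>90)&(hsv[...,2]>40)&(C[...,2]>0.01)&(C[...,2]<0.12)&(C[...,0]>.2)&(C[...,0]<.8)&(p['depth']>0)).astype(np.uint8)
    n,l,st,c=cv2.connectedComponentsWithStats(m)
    for i in range(1,n):
        if st[i,4]>25:
            Q=C[l==i]; t=Q[(Q[:,2]>.028)]
            print('amber',st[i,4],c[i].round(),'mean',Q.mean(0).round(4),'top mid',((t.max(0)+t.min(0))/2).round(4) if len(t) else None,'zmax',Q[:,2].max().round(3))
E
python3 - <<'E'
from h import *
for c in ['wrist','scene','side']:
    p=optics.snapshot(c); print(c,p['pose'].round(3).tolist()); amber(p)
    if c=='wrist': save(p,'w1')
    for d in finder.landmark_of(p,'weigher_a'): print(np.round(d['at'],4),d['conf'],px(p,d['at']))
E
```

```text
clock: 1.7
ee_pos: [0.43, -0.0482, 0.1857]
eef_rot: [3.14, 0.0, 1.57]
contact_force: [-0.1, -0.3, 0.4]
opening: 0.0941
finger_force: 0.0
wrist [[1.0, -0.002, 0.002, 0.43], [-0.001, -0.971, -0.239, 0.019], [0.002, 0.239, -0.971, 0.385], [0.0, 0.0, 0.0, 1.0]]
amber 47 [332.  78.] mean [0.519  0.0499 0.0339] top mid [0.5188 0.0503 0.0348] zmax 0.042
amber 406 [179. 138.] mean [ 0.359  -0.0123  0.0122] top mid None zmax 0.016
amber 146 [242. 181.] mean [ 0.4284 -0.0531  0.0458] top mid [ 0.428  -0.0534  0.0459] zmax 0.048
amber 71 [243. 195.] mean [ 0.4298 -0.0712  0.0338] top mid [ 0.4284 -0.0691  0.0336] zmax 0.035
amber 54 [183. 253.] mean [ 0.3584 -0.1456  0.0194] top mid None zmax 0.021
amber 60 [366. 330.] mean [ 0.5884 -0.2556  0.0183] top mid None zmax 0.026
amber 173 [378. 345.] mean [ 0.5992 -0.2671  0.0343] top mid [ 0.6024 -0.2646  0.0388] zmax 0.046
[ 0.5309 -0.1013  0.001 ] 0.96 [328. 212.]
[ 0.6155 -0.2577  0.001 ] 0.71 [382. 323.]
[ 0.4285 -0.0501  0.003 ] 0.62 [242. 171.]
scene [[0.564, -0.598, 0.57, -0.077], [-0.826, -0.39, 0.407, -0.498], [-0.021, -0.7, -0.714, 0.799],
[... 1594 characters left out ...]
x 0.048
amber 72 [228. 212.] mean [ 0.427  -0.0694  0.0187] top mid None zmax 0.027
amber 171 [291. 248.] mean [ 0.6083 -0.2623  0.0359] top mid [ 0.6086 -0.2598  0.0393] zmax 0.048
amber 102 [291. 257.] mean [ 0.6078 -0.2777  0.0185] top mid [ 0.591  -0.2783  0.0284] zmax 0.028
amber 27 [286. 340.] mean [ 0.5951 -0.5585  0.0416] top mid [ 0.5945 -0.5609  0.0366] zmax 0.044
amber 220 [266. 357.] mean [ 0.5584 -0.5999  0.0429] top mid [ 0.559  -0.6026  0.0433] zmax 0.046
amber 48 [283. 365.] mean [ 0.5894 -0.6138  0.0409] top mid [ 0.5883 -0.6116  0.0387] zmax 0.044
[ 0.6095 -0.2539  0.    ] 0.81 [291. 257.]
[ 0.5327 -0.1048 -0.0008] 0.65 [263. 225.]
[ 0.4292 -0.049   0.0039] 0.55 [230. 212.]
```

View pics/w1.png

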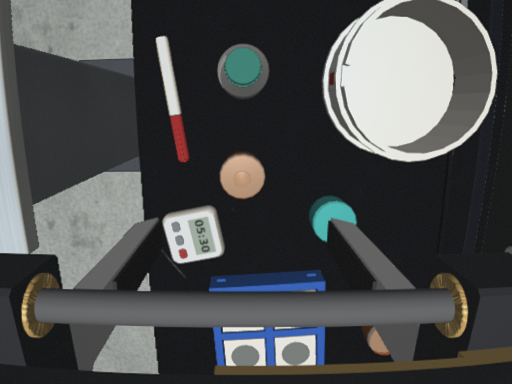

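The wrist view shows the knob at (242,178), almost under the tool, the pen tip at (183,160) and the timer at (193,235). I'll part-close the jaw to clear them, then descend and grip.

```bash
python3 -m jog '[{"linear":[-0.003,-0.002,0.045],"rot":[0,0,0],"jaw":0.2},{"linear":[0,0,0.045],"rot":[0,0,0],"jaw":0.2},{"linear":[0,0,0.045],"rot":[0,0,0],"jaw":0.2},{"linear":[0,0,0.03],"rot":[0,0,0],"jaw":0.2},{"linear":[0,0,0.011],"rot":[0,0,0],"jaw":0.2}]' 20
python3 -m jog '[{"linear":[0,0,0],"rot":[0,0,0],"jaw":0.2},{"linear":[0,0,0],"rot":[0,0,0],"jaw":1},{"linear":[0,0,0],"rot":[0,0,0],"jaw":1},{"linear":[0,0,0],"rot":[0,0,0],"jaw":1},{"linear":[0,0,0],"rot":[0,0,0],"jaw":1}]' 20
python3 - <<'E'
from h import *
for c in ['scene','side']:
    p=optics.snapshot(c); C=cloud(p)
    # rim circle fit
    m=(abs(C[...,2]-.069)<.004)&(np.hypot(C[...,0]-.595,C[...,1]-.05)<.1)
    Q=C[m][:,:2]; A=np.c_[2*Q,np.ones(len(Q))]; s=np.linalg.lstsq(A,(Q**2).sum(1),rcond=None)[0]
    print(c,len(Q),'rim centre',s[:2],'r',np.sqrt(s[2]+s[0]**2+s[1]**2))
    for n in ['pot','pot_notch']: print(n,[(d['at'].round(4) if hasattr(d['at'],'round') else d['at'],d['conf']) for d in finder.landmark_of(p,n)])
E
```

```text
clock: 2.5
ee_pos: [0.4254, -0.05, 0.0053]
eef_rot: [-3.134, -0.002, 1.571]
contact_force: [-0.3, -0.2, -0.5]
opening: 0.0754
finger_force: 0.0
clock: 3.0
ee_pos: [0.4289, -0.0513, 0.0105]
eef_rot: [3.139, 0.001, 1.571]
contact_force: [0.1, 0.5, 2.9]
opening: 0.0469
finger_force: 20.1
scene 73 rim centre [0.59578345 0.05078279] r 0.07227188393219229
pot [([0.5931, 0.0501, -0.0024], 0.72)]
pot_notch [([0.6211, 0.2419, 0.001], 0.34)]
side 233 rim centre [0.593184   0.04886933] r 0.07284299272420681
pot [([0.5224, 0.0537, 0.0688], 0.44)]
pot_notch [([0.5256, 0.0542, 0.07], 0.82), ([0.5919, 0.0469, 0.0018], 0.69)]
```

```bash
python3 -m jog '[{"linear":[0,0,-0.02],"rot":[0,0,0],"jaw":1},{"linear":[0,0,-0.05],"rot":[0,0,0],"jaw":1},{"linear":[0,0,-0.05],"rot":[0,0,0],"jaw":1},{"linear":[0.015,0.04,-0.01],"rot":[0,0,0],"jaw":1},{"linear":[0.015,0.042,0],"rot":[0,0,0],"jaw":1}]' 20
python3 -m jog '[{"linear":[0.015,0.042,0],"rot":[0,0,0],"jaw":1},{"linear":[0.015,0.042,0],"rot":[0,0,0],"jaw":1},{"linear":[0,0,0],"rot":[0,0,0],"jaw":1},{"linear":[0,0,0],"rot":[0,0,0],"jaw":1},{"linear":[0,0,0],"rot":[0,0,0],"jaw":1}]' 20
python3 - <<'E'
from h import *
p=optics.snapshot('wrist'); save(p,'w2'); C=cloud(p)
m=(abs(C[...,2]-.069)<.004)&(np.hypot(C[...,0]-.595,C[...,1]-.05)<.085)
Q=C[m][:,:2]; A=np.c_[2*Q,np.ones(len(Q))]; s=np.linalg.lstsq(A,(Q**2).sum(1),rcond=None)[0]
print(len(Q),s[:2],np.sqrt(s[2]+s[0]**2+s[1]**2))
for n in ['pot_notch','tape_roll','lid','lid_key']: print(n,[(d['at'],d['conf']) for d in finder.landmark_of(p,n)])
amber(p); print(state()['ee_pos'],state()['opening'])
E
```

```text
clock: 3.8
ee_pos: [0.5129, -0.0213, 0.1438]
eef_rot: [3.133, 0.002, 1.569]
contact_force: [0.0, -0.3, -0.6]
opening: 0.0471
finger_force: 20.0
clock: 4.3
ee_pos: [0.593, 0.0087, 0.1391]
eef_rot: [-3.141, 0.0, 1.57]
contact_force: [-0.4, 1.0, -0.7]
opening: 0.0468
finger_force: 20.0
3540 [0.59642516 0.04982031] 0.07229936008222929
pot_notch [([0.5241, 0.0494, 0.0716], 0.7)]
tape_roll []
lid []
lid_key [([0.3681, 0.1638, 0.0059], 0.56)]
amber 262 [13. 13.] mean [0.3767 0.1698 0.0175] top mid None zmax 0.019
amber 380 [ 22. 198.] mean [ 0.3604 -0.0114  0.0123] top mid None zmax 0.016
[0.59348421 0.0085574  0.14025373] 0.04658748103243741
```

View pics/w2.png

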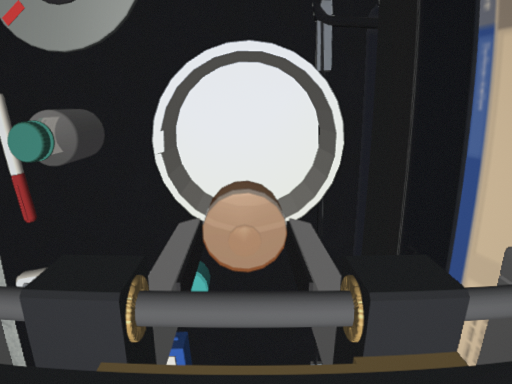

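The pot is empty and the bottle is held at (245,225), with the notch at (163,140). Lowering at the front place in the pot.

```bash
python3 -m jog '[{"linear":[0,0.002,0.04],"rot":[0,0,0],"jaw":1},{"linear":[0,0,0.04],"rot":[0,0,0],"jaw":1},{"linear":[0,0,0.025],"rot":[0,0,0],"jaw":1},{"linear":[0,0,0.01],"rot":[0,0,0],"jaw":1},{"linear":[0,0,0.004],"rot":[0,0,0],"jaw":1}]' 20
python3 -m jog '[{"linear":[0,0,0],"rot":[0,0,0],"jaw":1},{"linear":[0,0,0.003],"rot":[0,0,0],"jaw":1},{"linear":[0,0,0],"rot":[0,0,0],"jaw":1}]' 20
```

```text
clock: 5.05
ee_pos: [0.5953, 0.0089, 0.0196]
eef_rot: [-3.14, -0.0, 1.571]
contact_force: [-0.7, -0.1, -0.5]
opening: 0.0468
finger_force: 20.0
clock: 5.35
ee_pos: [0.5971, 0.0089, 0.0187]
eef_rot: [3.139, 0.0, 1.571]
contact_force: [0.6, -0.1, -0.3]
opening: 0.0467
finger_force: 20.0
```

```bash
python3 -m jog '[{"linear":[0,0,0.002],"rot":[0,0,0],"jaw":1},{"linear":[0,0,0],"rot":[0,0,0],"jaw":1},{"linear":[0,0,0],"rot":[0,0,0],"jaw":1}]' 20
python3 -m jog '[{"linear":[0,0,0],"rot":[0,0,0],"jaw":0.36},{"linear":[0,0,0],"rot":[0,0,0],"jaw":0.36},{"linear":[0,0,-0.015],"rot":[0,0,0],"jaw":0.36},{"linear":[0,0,-0.04],"rot":[0,0,0],"jaw":0.36},{"linear":[0,0,-0.05],"rot":[0,0,0],"jaw":0.36}]'
python3 -m jog '[{"linear":[0,0,-0.05],"rot":[0,0,0],"jaw":0},{"linear":[-0.045,0,0],"rot":[0,0,0],"jaw":0},{"linear":[-0.045,0,0],"rot":[0,0,0],"jaw":0},{"linear":[-0.045,0,0],"rot":[0,0,0],"jaw":0},{"linear":[-0.045,0,0],"rot":[0,0,0],"jaw":0}]'
python3 -m jog '[{"linear":[-0.045,0,0],"rot":[0,0,0],"jaw":0},{"linear":[-0.035,0.015,0],"rot":[0,0,0],"jaw":0},{"linear":[0,0,0],"rot":[0,0,0],"jaw":0},{"linear":[0,0,0],"rot":[0,0,0],"jaw":0}]'
python3 - <<'E'
from h import *
for c in ['wrist','scene']:
    p=optics.snapshot(c); print(c); amber(p)
    for d in finder.landmark_of(p,'weigher_a'): print(np.round(d['at'],4),d['conf'],px(p,d['at']))
    if c=='wrist':
        for d in finder.landmark_of(p,'pocket0'): print(np.round(d['at'],4),d['conf'],px(p,d['at']))
E
```

```text
clock: 5.65
ee_pos: [0.5973, 0.0089, 0.0165]
eef_rot: [3.138, 0.0, 1.571]
contact_force: [1.1, -0.7, 3.0]
opening: 0.0466
finger_force: 20.0
clock: 6.15
ee_pos: [0.5938, 0.0091, 0.1191]
eef_rot: [-3.135, -0.0, 1.571]
contact_force: [0.9, 1.0, -0.6]
opening: 0.0603
finger_force: 0.0
clock: 6.65
ee_pos: [0.5958, -0.1724, 0.1715]
eef_rot: [3.141, 0.0, 1.571]
contact_force: [-0.6, 0.0, -0.3]
opening: 0.0932
finger_force: 0.0
clock: 7.05
ee_pos: [0.6107, -0.2513, 0.1701]
eef_rot: [-3.141, -0.001, 1.569]
contact_force: [0.0, 0.3, -0.1]
opening: 0.0938
finger_force: 0.0
wrist
amber 70 [ 5. 78.] mean [ 0.3588 -0.1463  0.0192] top mid None zmax 0.022
amber 48 [357. 158.] mean [ 0.7121 -0.2258  0.0725] top mid [ 0.7125 -0.2258  0.0719] zmax 0.075
amber 31 [247. 191.] mean [ 0.614  -0.2632  0.0456] top mid [ 0.6124 -0.2621  0.046 ] zmax 0.047
amber 89 [244. 203.] mean [ 0.6113 -0.2786  0.0338] top mid [ 0.6109 -0.2766  0.0334] zmax 0.035
[ 0.6109 -0.2601 -0.0007] 0.81 [244. 179.]
[ 0.3703 -0.1257 -0.0008] 0.56 [24. 59.]
scene
amber 49 [243. 168.] mean [0.5967 0.0145 0.0445] top mid [0.6011 0.0157 0.0456] zmax 0.054
amber 29 [156. 198.] mean [0.3764 0.1711 0.0168] top mid None zmax 0.021
amber 237 [325. 206.] mean [ 0.6044 -0.2599  0.0304] top mid [ 0.6113 -0.2576  0.0377] zmax 0.047
amber 52 [200. 230.] mean [ 0.3576 -0.0103  0.0119] top mid None zmax 0.017
amber 506 [507. 263.] mean [ 0.6951 -0.7184  0.0158] top mid None zmax 0.021
amber 36 [481. 243.] mean [ 0.7272 -0.6542  0.0119] top mid None zmax 0.015
amber 134 [448. 273.] mean [ 0.5612 -0.5995  0.0427] top mid [ 0.5626 -0.5998  0.0423] zmax 0.046
amber 429 [441. 287.] mean [ 0.5284 -0.5974  0.0256] top mid [ 0.5275 -0.5948  0.0358] zmax 0.044
[ 0.532  -0.103  -0.0008] 0.84 [263. 207.]
[ 0.6089 -0.2565  0.0012] 0.72 [323. 212.]
[0.5978 0.0101 0.0042] 0.47 [244. 178.]
```

```bash
python3 -m jog '[{"linear":[-0.007,0,0.045],"rot":[0,0,0],"jaw":0.15},{"linear":[0,0,0.045],"rot":[0,0,0],"jaw":0.15},{"linear":[0,0,0.04],"rot":[0,0,0],"jaw":0.15},{"linear":[0,0,0.025],"rot":[0,0,0],"jaw":0.15},{"linear":[0,0,0.005],"rot":[0,0,0],"jaw":0.15}]' 20
python3 -m jog '[{"linear":[0,0,0],"rot":[0,0,0],"jaw":0.15},{"linear":[0,0,0],"rot":[0,0,0],"jaw":1},{"linear":[0,0,0],"rot":[0,0,0],"jaw":1},{"linear":[0,0,0],"rot":[0,0,0],"jaw":1},{"linear":[0,0,0],"rot":[0,0,0],"jaw":1}]' 20
```

```text
clock: 7.8
ee_pos: [0.6081, -0.2553, 0.0057]
eef_rot: [-3.134, -0.004, 1.572]
contact_force: [-0.4, 0.6, -0.0]
opening: 0.0802
finger_force: 0.0
clock: 8.3
ee_pos: [0.6117, -0.2584, 0.0116]
eef_rot: [3.14, 0.001, 1.571]
contact_force: [-0.2, -0.5, 0.1]
opening: 0.0516
finger_force: 0.0
```

```bash
python3 -m jog '[{"linear":[0,0,0],"rot":[0,0,0],"jaw":1},{"linear":[0,0,0],"rot":[0,0,0],"jaw":1},{"linear":[0,0,-0.04],"rot":[0,0,0],"jaw":1},{"linear":[0,0,-0.05],"rot":[0,0,0],"jaw":1},{"linear":[0,0,-0.05],"rot":[0,0,0],"jaw":1}]' 20
python3 -m jog '[{"linear":[0.044,-0.002,0],"rot":[0,0,0],"jaw":1},{"linear":[0.044,-0.002,0],"rot":[0,0,0],"jaw":1},{"linear":[0.044,-0.002,0],"rot":[0,0,0],"jaw":1},{"linear":[0.044,-0.002,0],"rot":[0,0,0],"jaw":1},{"linear":[0.044,-0.002,0],"rot":[0,0,0],"jaw":1}]' 20
python3 -m jog '[{"linear":[0.044,-0.002,0],"rot":[0,0,0],"jaw":1},{"linear":[0.044,-0.002,0],"rot":[0,0,0],"jaw":1},{"linear":[0.042,-0.002,0],"rot":[0,0,0],"jaw":1},{"linear":[0,0,0],"rot":[0,0,0],"jaw":1},{"linear":[0,0,0],"rot":[0,0,0],"jaw":1}]' 20
python3 - <<'E'
from h import *
p=optics.snapshot('wrist'); save(p,'w3'); amber(p)
for n in ['lid','lid_key','bottle','tape_roll','weigher_a']: print(n,[(np.round(d['at'],4),d['conf']) for d in finder.landmark_of(p,n)])
C=cloud(p)
m=(abs(C[...,2]-.017)<.003)&(np.hypot(C[...,0]-.425,C[...,1]-.214)<.095)
Q=C[m][:,:2]; print(len(Q)); print(cv2.minEnclosingCircle(Q.astype(np.float32)))
E
```

```text
clock: 8.8
ee_pos: [0.6102, -0.2575, 0.1502]
eef_rot: [-3.139, -0.002, 1.571]
contact_force: [1.2, -0.1, -0.1]
opening: 0.0462
finger_force: 20.0
clock: 9.3
ee_pos: [0.6005, -0.0364, 0.1497]
eef_rot: [-3.141, -0.0, 1.57]
contact_force: [-0.2, 0.6, -0.8]
opening: 0.047
finger_force: 20.0
clock: 9.8
ee_pos: [0.5947, 0.0926, 0.1497]
eef_rot: [-3.141, 0.001, 1.573]
contact_force: [0.6, -0.4, -1.1]
opening: 0.0469
finger_force: 20.0
amber 231 [ 26. 102.] mean [0.3765 0.1698 0.0176] top mid None zmax 0.019
amber 174 [ 36. 261.] mean [ 0.3591 -0.0048  0.0124] top mid None zmax 0.015
amber 303 [245. 277.] mean [ 0.5965 -0.0042  0.0422] top mid [ 0.5966 -0.0037  0.0457] zmax 0.053
lid [(array([ 0.4235,  0.2112, -0.0025]), 0.85), (array([4.292e-01, 5.530e-02, 2.000e-04]), 0.64)]
lid_key [(array([0.3675, 0.1654, 0.007 ]), 0.8)]
bottle [(array([0.4269, 0.0593, 0.001 ]), 0.77)]
tape_roll [(array([0.6192, 0.24  , 0.0021]), 0.81)]
weigher_a [(array([0.5985, 0.0904, 0.138 ]), 0.84), (array([ 0.5312, -0.1003, -0.0017]), 0.68)]
14497
((0.42551591992378235, 0.20931391417980194), 0.07861119508743286)
```

View pics/w3.png

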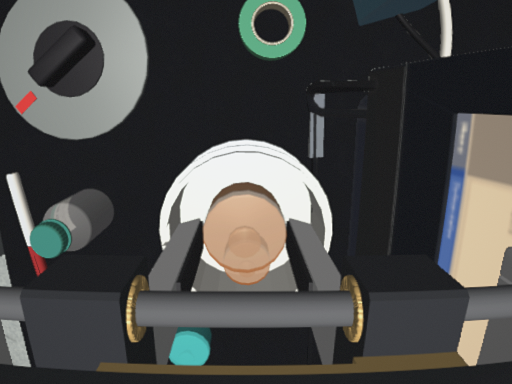

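Bottle 2 is held at (245,225), bottle 1 stands in the pot at (245,277), and the lid is at (72,60) with its red line lower left at (26,102). No further amber shows. Lowering.

```bash
python3 -m jog '[{"linear":[-0.0015,0.001,0.045],"rot":[0,0,0],"jaw":1},{"linear":[0,0,0.04],"rot":[0,0,0],"jaw":1},{"linear":[0,0,0.03],"rot":[0,0,0],"jaw":1},{"linear":[0,0,0.01],"rot":[0,0,0],"jaw":1},{"linear":[0,0,0.005],"rot":[0,0,0],"jaw":1}]' 20
python3 -m jog '[{"linear":[0,0,0],"rot":[0,0,0],"jaw":1},{"linear":[0,0,0],"rot":[0,0,0],"jaw":1},{"linear":[0,0,0.002],"rot":[0,0,0],"jaw":1},{"linear":[0,0,0],"rot":[0,0,0],"jaw":1},{"linear":[0,0,0],"rot":[0,0,0],"jaw":1}]' 20
```

```text
clock: 10.6
ee_pos: [0.5955, 0.0898, 0.0192]
eef_rot: [-3.14, 0.0, 1.57]
contact_force: [-0.1, 0.1, -0.3]
opening: 0.0464
finger_force: 20.0
clock: 11.1
ee_pos: [0.5964, 0.0906, 0.0189]
eef_rot: [3.14, -0.0, 1.571]
contact_force: [0.2, -0.7, -0.6]
opening: 0.0464
finger_force: 20.0
```

```bash
python3 -m jog '[{"linear":[0,0,0.002],"rot":[0,0,0],"jaw":1},{"linear":[0,0,0],"rot":[0,0,0],"jaw":1},{"linear":[0,0,0],"rot":[0,0,0],"jaw":1}]' 20
python3 -m jog '[{"linear":[0,0,0],"rot":[0,0,0],"jaw":0.36},{"linear":[0,0,0],"rot":[0,0,0],"jaw":0.36},{"linear":[0,0,-0.015],"rot":[0,0,0],"jaw":0.36},{"linear":[0,0,-0.045],"rot":[0,0,0],"jaw":0.36},{"linear":[0,0,-0.05],"rot":[0,0,0],"jaw":0.36}]'
python3 -m jog '[{"linear":[0,0,-0.05],"rot":[0,0,0],"jaw":0.36},{"linear":[0.03,-0.04,-0.02],"rot":[0,0,0],"jaw":0.36},{"linear":[0.03,-0.043,0],"rot":[0,0,0],"jaw":0.36},{"linear":[0.03,-0.043,0],"rot":[0,0,0],"jaw":0.36},{"linear":[0.03,-0.044,0],"rot":[0,0,0],"jaw":0.36}]'
python3 -m jog '[{"linear":[0,0,0],"rot":[0,0,8.5],"jaw":0.36},{"linear":[0,0,0],"rot":[0,0,8.5],"jaw":0.36},{"linear":[0,0,0],"rot":[0,0,8.5],"jaw":0.36},{"linear":[0,0,0],"rot":[0,0,8.5],"jaw":0.36},{"linear":[0,0,0],"rot":[0,0,8.5],"jaw":0.36}]'
python3 -m jog '[{"linear":[0,0,0],"rot":[0,0,8.5],"jaw":0.36},{"linear":[0,0,0],"rot":[0,0,0],"jaw":0.36},{"linear":[0,0,0],"rot":[0,0,0],"jaw":0.36}]'
cat >> h.py <<'E'
def fitc(Q):
    A=np.c_[2*Q,np.ones(len(Q))]; s=np.linalg.lstsq(A,(Q**2).sum(1),rcond=None)[0]; return s[:2].round(4),np.sqrt(s[2]+s[0]**2+s[1]**2).round(4)
def lid(p,c0,z0):
    C=cloud(p); d=np.hypot(C[...,0]-c0[0],C[...,1]-c0[1]); hsv=cv2.cvtColor(p['color'],cv2.COLOR_BGR2HSV)
    m=(abs(C[...,2]-z0-.017)<.004)&(d<.1); cs=cv2.minEnclosingCircle(C[m][:,:2].astype(np.float32)); print('lid circle',np.round(cs[0],4),round(cs[1],4))
    b=(abs(C[...,2]-z0-.043)<.004)&(d<.06); 
    if b.sum()>20: r=cv2.minAreaRect((C[b][:,:2]*1000).astype(np.float32)); print('bar',r)
    k=m&((hsv[...,0]<8)|(hsv[...,0]>172))&(hsv[...,1]>120)&(hsv[...,2]>60)
    if k.sum(): q=C[k].mean(0); print('red',k.sum(),q.round(4),'yaw',np.degrees(np.arctan2(cs[0][1]-q[1],cs[0][0]-q[0])).round(1))
E
python3 - <<'E'
from h import *
p=optics.snapshot('wrist'); save(p,'w4'); print(state()['ee_pos'],state()['eef_rot'],state()['qpos'].round(2))
for n in ['lid','lid_key','weigher_a']: print(n,[(np.round(d['at'],4),d['conf']) for d in finder.landmark_of(p,n)])
lid(p,(.4255,.2105),0); amber(p)
p=optics.snapshot('scene'); print('scene'); lid(p,(.4255,.2105),0);amber(p)
p=optics.snapshot('side'); print('side'); lid(p,(.4255,.2105),0);amber(p)
E
```

```text
clock: 11.4
ee_pos: [0.5968, 0.0906, 0.017]
eef_rot: [3.14, -0.0, 1.571]
contact_force: [-0.2, -0.3, 3.5]
opening: 0.0467
finger_force: 20.0
clock: 11.9
ee_pos: [0.5943, 0.0903, 0.1257]
eef_rot: [-3.136, 0.0, 1.571]
contact_force: [1.2, -0.8, -0.1]
opening: 0.0605
finger_force: 0.0
clock: 12.4
ee_pos: [0.434, 0.2045, 0.196]
eef_rot: [3.14, -0.001, 1.57]
contact_force: [-0.1, 0.5, 0.2]
opening: 0.0601
finger_force: 0.0
clock: 12.9
ee_pos: [0.4354, 0.2038, 0.1958]
eef_rot: [3.141, -0.001, 0.823]
contact_force: [0.1, -0.2, -0.6]
opening: 0.0601
finger_force: 0.0
clock: 13.2
ee_pos: [0.4355, 0.2038, 0.1954]
eef_rot: [3.141, -0.001, 0.684]
contact_force: [-0.8, 0.6, 0.2]
opening: 0.0603
finger_force: 0.0
[0.43553692 0.20374145 0.19522806] [ 3.14137220e+00 -5.33416478e-04  6.83300201e-01] [ 0.32 -0.07  1.51 -0.    1.7   1.21]
lid [(array([ 4.234e-01,  2.126e-01, -4.000e-04]), 0.7)]
lid_key [(array([0.3659, 0.1678, 0.0092]), 0.83)]
weigher_a [(array([0.598 , 0.0085, 0.0069]), 0.91), (array([0.5736, 0.0608, 0.0077]), 0.65), (array([ 0.5331, -0.1009,  0.0012]), 0.62)]
lid circle [0.4256 0.209
[... 1680 characters left out ...]
] 0.0804
bar ((423.02447509765625, 208.10350036621094), (61.76449966430664, 21.302627563476562), 38.464576721191406)
red 10 [0.3736 0.1696 0.0175] yaw 38.9
amber 55 [309. 117.] mean [0.6992 0.5824 0.0997] top mid [0.7098 0.6262 0.0922] zmax 0.119
amber 181 [305. 126.] mean [0.6853 0.5809 0.0605] top mid [0.6905 0.6254 0.0617] zmax 0.095
amber 70 [279. 185.] mean [0.5747 0.0577 0.043 ] top mid [0.574  0.0578 0.0461] zmax 0.055
amber 31 [208. 204.] mean [ 0.3561 -0.0177  0.0129] top mid None zmax 0.016
amber 215 [266. 357.] mean [ 0.5593 -0.6003  0.043 ] top mid [ 0.5638 -0.601   0.0429] zmax 0.046
amber 42 [282. 370.] mean [ 0.5879 -0.6249  0.041 ] top mid [ 0.5884 -0.6239  0.0379] zmax 0.045
```

View pics/w4.png

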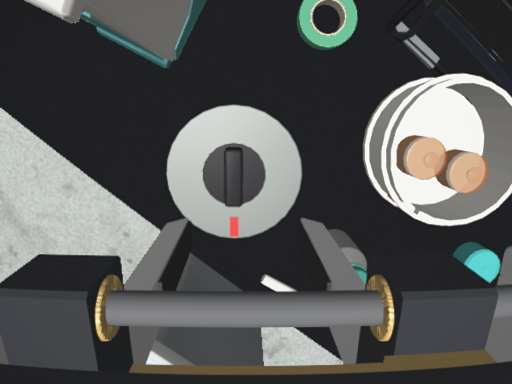

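Both bottles stand in the pot at (424,157) and (465,171). The second was shifted but is upright and still inside. The lid's bar is vertical here at (233,175), with the key line at (233,227). Gripping the bar.

```bash
python3 -m jog '[{"linear":[-0.004,-0.0108,0.045],"rot":[0,0,0],"jaw":0.36},{"linear":[0,0,0.045],"rot":[0,0,0],"jaw":0.36},{"linear":[0,0,0.045],"rot":[0,0,0],"jaw":0.36},{"linear":[0,0,0.03],"rot":[0,0,0],"jaw":0.36},{"linear":[0,0,0.008],"rot":[0,0,0],"jaw":0.36}]' 40
python3 -m jog '[{"linear":[0,0,0],"rot":[0,0,0],"jaw":0.36},{"linear":[0,0,0],"rot":[0,0,0],"jaw":1},{"linear":[0,0,0],"rot":[0,0,0],"jaw":1},{"linear":[0,0,0],"rot":[0,0,0],"jaw":1},{"linear":[0,0,0],"rot":[0,0,0],"jaw":1}]' 40
python3 -m jog '[{"linear":[0,0,0],"rot":[0,0,0],"jaw":1},{"linear":[0,0,0],"rot":[0,0,0],"jaw":1}]' 40
```

```text
clock: 14.0
ee_pos: [0.4223, 0.2084, 0.0176]
eef_rot: [-3.139, 0.008, 0.681]
contact_force: [0.3, -0.5, -0.2]
opening: 0.0599
finger_force: 0.0
clock: 14.5
ee_pos: [0.4265, 0.2099, 0.023]
eef_rot: [3.141, -0.002, 0.681]
contact_force: [-0.5, -0.4, 0.8]
opening: 0.0315
finger_force: 0.0
clock: 14.7
ee_pos: [0.4259, 0.21, 0.0226]
eef_rot: [-3.142, -0.001, 0.681]
contact_force: [0.1, -1.3, 11.3]
opening: 0.0154
finger_force: 10.3
```

```bash
python3 -m jog '[{"linear":[0,0,0],"rot":[0,0,0],"jaw":1},{"linear":[0,0,0],"rot":[0,0,0],"jaw":1},{"linear":[0,0,-0.005],"rot":[0,0,0],"jaw":1},{"linear":[0,0,-0.01],"rot":[0,0,0],"jaw":1},{"linear":[0,0,0],"rot":[0,0,0],"jaw":1}]' 40
python3 - <<'E'
from h import *
p=optics.snapshot('wrist'); print(state()['ee_pos'])
lid(p,(.4255,.2105),0.015); save(p,'w5')
E
```

```text
clock: 15.2
ee_pos: [0.4266, 0.2099, 0.0382]
eef_rot: [3.141, -0.002, 0.681]
contact_force: [-0.2, 0.3, 0.6]
opening: 0.0005
finger_force: 0.0
[0.42623427 0.20978806 0.03755434]
lid circle [0.4478 0.2262] 0.01
bar ((433.56475830078125, 214.01727294921875), (2.1364121437072754, 12.131025314331055), 37.61079406738281)
```

View pics/w5.png

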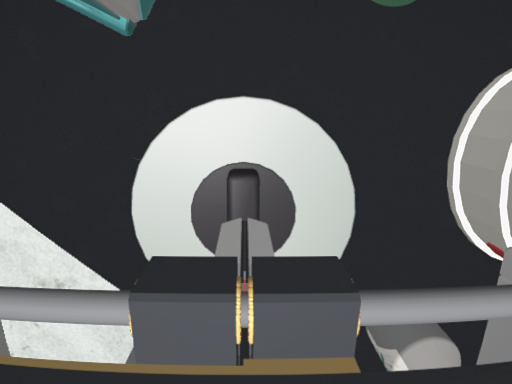

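Run:
```python
from h import *
p=optics.snapshot('wrist'); s=state(); print(s['ee_pos'],px(p,s['ee_pos']))
for z in (0,.003,.006): lid(p,(.4255,.2105),z)
C=cloud(p)
for r in range(160,262,6): print(r,C[r,243].round(4),C[r,228].round(4))
p=optics.snapshot('side'); lid(p,(.4255,.2105),0)
p=optics.snapshot('scene'); lid(p,(.4255,.2105),0)
```

```text
[0.42585856 0.2096833  0.0370636 ] [242. 222.]
lid circle [0.4265 0.209 ] 0.0781
bar ((439.0887451171875, 219.51641845703125), (29.85930824279785, 19.606433868408203), 39.596435546875)
red 18 [0.3835 0.1731 0.0177] yaw 39.8
lid circle [0.4265 0.2094] 0.0776
bar ((439.3648376464844, 219.63722229003906), (27.8566837310791, 17.981163024902344), 39.53509521484375)
red 18 [0.3835 0.1731 0.0177] yaw 40.2
lid circle [0.421  0.2217] 0.0619
160 [0.4542 0.2316 0.0172] [0.4478 0.2393 0.0164]
166 [0.4514 0.2294 0.0198] [0.4452 0.237  0.0197]
172 [0.4505 0.2286 0.0349] [0.4421 0.2345 0.0198]
178 [0.4487 0.2271 0.0416] [0.4429 0.2339 0.0407]
184 [0.4462 0.2251 0.0435] [0.4401 0.2317 0.041 ]
190 [0.4431 0.2227 0.0424] [0.4373 0.2295 0.0415]
196 [0.4402 0.2203 0.0422] [0.4343 0.2271 0.0411]
202 [0.4377 0.2182 0.0438] [0.4314 0.2248 0.0411]
208 [0.4348 0.2159 0.0438] [0.4282 0.2223 0.04  ]
214 [0.4314 0.2132 0.0419] [0.4251 0.2199 0.0397]
220 [0.4288 0.2111 0.0433] [0.4223 0.2176 0.0405]
226 [0.4325 0.214  0.0674] [0.4283 0.2207 0.0701]
232 [0.4324 0.2139 0.0759] [0.4288 0.2205 0.0797]
238 [0.4324 0.2139 0.0842] [0.4288 0.2201 0.0869]
244 [0.432  0.2135 0.0904] [0.4288 0.2197 0.0938]
250 [0.4328 0.2141 0.0995] [0.4293 0.2197 0.1014]
256 [0.4324 0.2138 0.1047] [0.4502 0.2327 0.161 ]
lid circle [0.4234 0.2082] 0.0802
bar ((421.802978515625, 206.69195556640625), (62.0999641418457, 19.009021759033203), 33.10615539550781)
red 11 [0.3744 0.1699 0.0173] yaw 38.0
lid circle [0.4259 0.2092] 0.0793
bar ((424.13153076171875, 208.67333984375), (63.0138053894043, 18.564260482788086), 36.88674545288086)
red 21 [0.378  0.1715 0.0173] yaw 38.2
```

```bash
python3 -m jog '[{"linear":[0,0,-0.04],"rot":[0,0,0],"jaw":0.5},{"linear":[0,0,-0.04],"rot":[0,0,0],"jaw":0.5},{"linear":[0,0,-0.02],"rot":[0,0,0],"jaw":0.5},{"linear":[0,0,0],"rot":[0,0,0],"jaw":0.5},{"linear":[0,0,0],"rot":[0,0,0],"jaw":0.5}]'
python3 - <<'E'
from h import *
p=optics.snapshot('wrist'); print(state()['ee_pos'])
lid(p,(.4255,.2105),0); C=cloud(p).reshape(-1,3)
a=np.radians(38.8); c=np.array([.4257,.2094]); d=C[:,:2]-c
u=d@[np.cos(a),np.sin(a)]; v=d@[-np.sin(a),np.cos(a)]
for lo in np.arange(-16,16,1):
    m=(abs(u)<.024)&(v*1000>=lo)&(v*1000<lo+1)&(C[:,2]<.06); z=C[m,2]
    if len(z): print(lo,len(z),np.percentile(z,[5,25,50,75,95]).round(4))
print('along')
for lo in np.arange(-40,41,2):
    m=(abs(v)<.006)&(u*1000>=lo)&(u*1000<lo+2)&(C[:,2]<.06); z=C[m,2]
    if len(z): print(lo,len(z),np.percentile(z,[5,50,95]).round(4))
E
```

```text
clock: 15.9
ee_pos: [0.4253, 0.2095, 0.1359]
eef_rot: [-3.141, 0.001, 0.681]
contact_force: [-0.6, -0.2, 0.3]
opening: 0.0368
finger_force: 0.0
[0.4246069  0.20923009 0.1348284 ]
lid circle [0.4261 0.209 ] 0.0779
bar ((426.0143127441406, 208.49575805664062), (62.826087951660156, 19.963632583618164), 38.81947708129883)
red 209 [0.377  0.1695 0.0176] yaw 38.8
-16 52 [0.0188 0.0196 0.02   0.0205 0.021 ]
-15 54 [0.0188 0.0195 0.02   0.0203 0.0211]
-14 53 [0.019  0.0194 0.0198 0.0204 0.021 ]
-13 48 [0.0191 0.0196 0.0199 0.0204 0.0209]
-12 8 [0.0194 0.0198 0.0198 0.0203 0.0206]
-11 47 [0.0384 0.0389 0.0396 0.0404 0.0415]
-10 63 [0.0405 0.0409 0.0413 0.042  0.0426]
-9 57 [0.0411 0.0417 0.0422 0.0426 0.0433]
-8 67 [0.0415 0.0423 0.0429 0.0432 0.0439]
-7 64 [0.0418 0.0423 0.043  0.0435 0.0443]
-6 53 [0.0418 0.0425 0.043  0.0434 0.044 ]
-5 52 [0.0418 0.0424 0.0429 0.0434 0.0439]
-4 51 [0.042  0.0425 0.043  0.0434 0.0439]
-3 52 [0.042  0.0427 0.043  0.0436 0.0441]
-2 52 [0.0419 0.0424 0.0428 0.0434 0.0443]
-1 71 [0.0421 0.0425 0.0428 0.0432 0.0439]
0 85 [0.0419 0.0423 0.0429 0.0433 0.0443]
1 52
[... 1017 characters left out ...]
9 0.0439]
-6 27 [0.0416 0.0425 0.0436]
-4 25 [0.0422 0.0427 0.0441]
-2 32 [0.0422 0.043  0.0442]
0 32 [0.042  0.0431 0.0441]
2 27 [0.0422 0.0431 0.0439]
4 27 [0.0416 0.0429 0.044 ]
6 26 [0.0417 0.0424 0.0438]
8 33 [0.0421 0.0428 0.0443]
10 30 [0.042  0.0431 0.0437]
12 27 [0.0419 0.0429 0.044 ]
14 25 [0.0421 0.043  0.0441]
16 31 [0.0417 0.0425 0.0441]
18 33 [0.0421 0.043  0.0441]
20 27 [0.0416 0.0426 0.0441]
22 26 [0.042  0.0431 0.0439]
24 32 [0.0423 0.0428 0.0436]
26 33 [0.0419 0.0432 0.044 ]
28 27 [0.0415 0.0425 0.0436]
30 66 [0.0217 0.0371 0.042 ]
32 36 [0.019  0.0199 0.021 ]
34 28 [0.0161 0.0178 0.0207]
36 26 [0.0161 0.017  0.0182]
38 26 [0.0162 0.0172 0.0182]
40 26 [0.0155 0.0168 0.0181]
```

The bar is a box with a chamfered top between z 40 and 43 mm, and the pads met it on the chamfer. I'll grip lower.

```bash
python3 -m jog '[{"linear":[0,0.001,0.045],"rot":[0,0,0],"jaw":0.5},{"linear":[0,0,0.04],"rot":[0,0,0],"jaw":0.5},{"linear":[0,0,0.02],"rot":[0,0,0],"jaw":0.5},{"linear":[0,0,0.006],"rot":[0,0,0],"jaw":0.5},{"linear":[0,0,0],"rot":[0,0,0],"jaw":0.5}]' 40
python3 -m jog '[{"linear":[0,0,0],"rot":[0,0,0],"jaw":0.5},{"linear":[0,0,0],"rot":[0,0,0],"jaw":0.5},{"linear":[0,0,0.002],"rot":[0,0,0],"jaw":0.5},{"linear":[0,0,0],"rot":[0,0,0],"jaw":0.5},{"linear":[0,0,0],"rot":[0,0,0],"jaw":0.5}]'
```

```text
clock: 16.45
ee_pos: [0.4245, 0.2082, 0.0235]
eef_rot: [-3.14, 0.005, 0.681]
contact_force: [0.4, 0.1, -0.2]
opening: 0.0469
finger_force: 0.0
clock: 16.95
ee_pos: [0.4265, 0.2089, 0.0242]
eef_rot: [3.141, -0.001, 0.681]
contact_force: [0.8, -0.1, 0.4]
opening: 0.0471
finger_force: 0.0
```

```bash
python3 -m jog '[{"linear":[0,0,0.004],"rot":[0,0,0],"jaw":0.5},{"linear":[0,0,0],"rot":[0,0,0],"jaw":0.5},{"linear":[0,0,0],"rot":[0,0,0],"jaw":0.5},{"linear":[0,0,0],"rot":[0,0,0],"jaw":0.5}]'
python3 -m jog '[{"linear":[0,0,0.0015],"rot":[0,0,0],"jaw":0.5},{"linear":[0,0,0],"rot":[0,0,0],"jaw":0.5},{"linear":[0,0,0],"rot":[0,0,0],"jaw":0.5},{"linear":[0,0,0],"rot":[0,0,0],"jaw":0.5}]'
```

```text
clock: 17.35
ee_pos: [0.4263, 0.2088, 0.0197]
eef_rot: [-3.142, 0.0, 0.681]
contact_force: [-0.7, -0.1, -0.2]
opening: 0.0468
finger_force: 0.0
clock: 17.75
ee_pos: [0.4263, 0.2088, 0.0183]
eef_rot: [3.142, -0.0, 0.681]
contact_force: [-0.1, -0.3, 1.0]
opening: 0.0472
finger_force: 0.0
```

```bash
python3 -m jog '[{"linear":[0,0,0],"rot":[0,0,0],"jaw":1},{"linear":[0,0,0],"rot":[0,0,0],"jaw":1},{"linear":[0,0,0],"rot":[0,0,0],"jaw":1},{"linear":[0,0,0],"rot":[0,0,0],"jaw":1},{"linear":[0,0,0],"rot":[0,0,0],"jaw":1}]' 25
python3 -m jog '[{"linear":[0,0,0],"rot":[0,0,0],"jaw":1},{"linear":[0,0,0],"rot":[0,0,0],"jaw":1}]' 40
```

```text
clock: 18.25
ee_pos: [0.4261, 0.2091, 0.0183]
eef_rot: [-3.141, -0.0, 0.681]
contact_force: [-0.8, 1.2, 0.5]
opening: 0.0198
finger_force: 25.0
clock: 18.45
ee_pos: [0.4261, 0.2091, 0.0183]
eef_rot: [-3.141, -0.0, 0.681]
contact_force: [-0.6, 0.3, 0.9]
opening: 0.0189
finger_force: 40.0
```

```bash
python3 -m jog '[{"linear":[0,0,-0.01],"rot":[0,0,0],"jaw":1},{"linear":[0,0,-0.04],"rot":[0,0,0],"jaw":1},{"linear":[0,0,-0.04],"rot":[0,0,0],"jaw":1},{"linear":[0,0,-0.04],"rot":[0,0,0],"jaw":1},{"linear":[0,0,-0.03],"rot":[0,0,0],"jaw":1}]' 40
python3 -m jog '[{"linear":[0,0,0],"rot":[0,0,8.5],"jaw":1},{"linear":[0,0,0],"rot":[0,0,8.5],"jaw":1},{"linear":[0,0,0],"rot":[0,0,8.5],"jaw":1},{"linear":[0,0,0],"rot":[0,0,8.5],"jaw":1},{"linear":[0,0,0],"rot":[0,0,8.4],"jaw":1}]' 40
python3 - <<'E'
from h import *
for c in ['wrist','scene','side']:
    p=optics.snapshot(c); print(c,state()['ee_pos'],state()['opening'],state()['finger_force'])
    if c=='wrist': save(p,'w6')
    C=cloud(p); ctr=np.array([.5955,.0497]); d=C[...,:2]-ctr; r=np.hypot(d[...,0],d[...,1]); a=np.degrees(np.arctan2(-d[...,1],-d[...,0]))
    m=(r>.066)&(r<.078)&(abs(C[...,2]-.07)<.004); print(fitc(C[m][:,:2]))
    h=np.histogram(a[m],np.arange(-30,31,2))[0]; print(h)
    hsv=cv2.cvtColor(p['color'],cv2.COLOR_BGR2HSV)
    k=((hsv[...,0]<8)|(hsv[...,0]>172))&(hsv[...,1]>120)&(r<.09)&(abs(a)<30)
    if k.any(): print('stripe',k.sum(),C[k].mean(0).round(4),a[k].mean())
    amber(p)
    print([(np.round(x['at'],4),x['conf']) for x in finder.landmark_of(p,'pot_notch')])
E
```

```text
clock: 18.95
ee_pos: [0.427, 0.2086, 0.1815]
eef_rot: [3.14, -0.003, 0.68]
contact_force: [1.1, -0.1, -1.5]
opening: 0.019
finger_force: 40.0
clock: 19.45
ee_pos: [0.4262, 0.2084, 0.1784]
eef_rot: [3.141, -0.0, -0.066]
contact_force: [0.8, -0.6, -2.1]
opening: 0.0186
finger_force: 40.0
wrist [0.42623822 0.20831135 0.17836312] 0.019266489475437302 39.999348521232605
(array([0.5955, 0.0504]), np.float64(0.0721))
[19 20 19 21 18 21 18 23 19 19 15  2  0  0  0  0  0  0 25 18 12 20 13 15
 17 15 14 19 16 17]
amber 256 [414.  14.] mean [0.5797 0.0272 0.0278] top mid [0.5774 0.0294 0.0353] zmax 0.043
amber 33 [454.   6.] mean [ 0.5851 -0.0096  0.039 ] top mid [ 0.5853 -0.0118  0.0354] zmax 0.042
amber 255 [363.  30.] mean [0.5665 0.0779 0.0211] top mid [0.5673 0.0783 0.0297] zmax 0.031
amber 346 [433. 218.] mean [ 0.3594 -0.0109  0.0125] top mid None zmax 0.016
[(array([0.5252, 0.0485, 0.0692]), 0.61)]
scene [0.42625362 0.20850079 0.17833023] 0.019112680040004458 39.99910891056061
(array([0.5956, 0.0509]), np.float64(0.0726))
[1 3 1 0 2 1 2 0 2 0 2 0 0 0 0 0 0 1 2 2 2 2 1 2 2 2 2 2 1 0]
strip
[... 859 characters left out ...]
01746
(array([0.5932, 0.0487]), np.float64(0.0727))
[0 1 1 0 0 3 0 2 0 1 1 1 0 0 0 0 0 0 3 0 1 0 0 0 1 1 0 3 1 0]
amber 56 [309. 117.] mean [0.699  0.5815 0.1   ] top mid [0.7099 0.6251 0.0916] zmax 0.118
amber 180 [306. 126.] mean [0.6855 0.5802 0.0605] top mid [0.6907 0.6259 0.062 ] zmax 0.096
amber 70 [279. 185.] mean [0.5747 0.0577 0.043 ] top mid [0.574  0.0594 0.0452] zmax 0.054
amber 30 [208. 204.] mean [ 0.3554 -0.0156  0.013 ] top mid None zmax 0.016
amber 229 [265. 357.] mean [ 0.556  -0.5995  0.043 ] top mid [ 0.5492 -0.5993  0.0433] zmax 0.047
amber 45 [282. 371.] mean [ 0.5877 -0.626   0.0415] top mid [ 0.5882 -0.6266  0.0405] zmax 0.045
[(array([0.5218, 0.052 , 0.0693]), 0.59)]
```

View pics/w6.png

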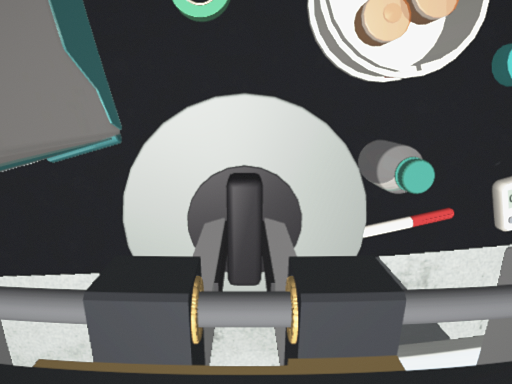

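The lid is held level at (245,215) with the key towards the gripper. The pot notch shows at (420,68), putting the pot's yaw near -0.5°. Carrying the lid over the pot.

```bash
python3 -m jog '[{"linear":[0,0,0],"rot":[0,0,-3.4],"jaw":1},{"linear":[0.034,0.032,0],"rot":[0,0,0],"jaw":1},{"linear":[0.034,0.032,0],"rot":[0,0,0],"jaw":1},{"linear":[0.034,0.032,0],"rot":[0,0,0],"jaw":1},{"linear":[0.034,0.032,0],"rot":[0,0,0],"jaw":1}]' 40
python3 -m jog '[{"linear":[0.033,0.030,0],"rot":[0,0,0],"jaw":1},{"linear":[0,0,0],"rot":[0,0,0],"jaw":1},{"linear":[0,0,0],"rot":[0,0,0],"jaw":1},{"linear":[0,0,0],"rot":[0,0,0],"jaw":1}]' 40
python3 - <<'E'
from h import *
for c in ['wrist','scene','side']:
    p=optics.snapshot(c); s=state(); print(c,s['ee_pos'],s['eef_rot']); lid(p,s['ee_pos'],s['ee_pos'][2]-.0183)
    if c=='scene': save(p,'s7')
    C=cloud(p); d=C[...,:2]-s['ee_pos'][:2]; m=(abs(C[...,2]-s['ee_pos'][2]+.0013)<.004)&(np.hypot(d[...,0],d[...,1])<.085)&(np.hypot(d[...,0],d[...,1])>.06)
    # outer edge points by angle
    ang=np.degrees(np.arctan2(d[m][:,1],d[m][:,0])); r=np.hypot(*d[m].T); Q=C[m][:,:2]
    E=[Q[i[np.argsort(r[i])[-2]]] for t in range(-180,180,6) if len(i:=np.flatnonzero((ang>=t)&(ang<t+6)))>4]
    print('edge fit',len(E),fitc(np.array(E)) if len(E)>6 else '')
E
```

```text
clock: 20.25
ee_pos: [0.5634, 0.0796, 0.1783]
eef_rot: [-3.142, -0.0, 0.002]
contact_force: [0.3, 0.6, -1.8]
opening: 0.019
finger_force: 40.0
clock: 20.65
ee_pos: [0.5947, 0.0516, 0.1783]
eef_rot: [-3.141, 0.001, 0.001]
contact_force: [0.6, 0.2, -1.3]
opening: 0.0192
finger_force: 40.0
wrist [0.59457955 0.05187946 0.17856254] [-3.14120187e+00 -4.49773224e-05  1.82402712e-03]
lid circle [0.5961 0.0505] 0.0779
bar ((596.2410888671875, 47.613136291503906), (63.460487365722656, 39.530029296875), 16.675071716308594)
edge fit 38 (array([0.5965, 0.0504]), np.float64(0.0768))
scene [0.59458618 0.05197534 0.17878264] [-3.14136104e+00 -5.18260553e-04  2.02419035e-03]
lid circle [0.5956 0.0523] 0.0794
bar ((589.2786254882812, 48.97160339355469), (41.4311408996582, 49.98044204711914), 41.168128967285156)
red 21 [0.5325 0.0518 0.1772] yaw 0.4
edge fit 54 (array([0.594 , 0.0514]), np.float64(0.0754))
side [0.59463651 0.05198026 0.17891221] [-3.14145667e+00 -8.22875793e-04  2.04066347e-03]
lid circle [0.5941 0.0486] 0.0801
bar ((592.2882690429688, 45.53958511352539), (62.81904220581055, 26.016324996948242), 0.2499028891324997)
red 14 [0.5295 0.05   0.1787] yaw -1.2
edge fit 38 (array([0.593 , 0.0478]), np.float64(0.0744))
```

```bash
python3 -m jog '[{"linear":[0,0.001,0.03],"rot":[0,0,0.4],"jaw":1},{"linear":[0,0,0.03],"rot":[0,0,0],"jaw":1},{"linear":[0,0,0.015],"rot":[0,0,0],"jaw":1},{"linear":[0,0,0.01],"rot":[0,0,0],"jaw":1},{"linear":[0,0,0.004],"rot":[0,0,0],"jaw":1}]' 40
python3 -m jog '[{"linear":[0,0,0.003],"rot":[0,0,0],"jaw":1},{"linear":[0,0,0.002],"rot":[0,0,0],"jaw":1},{"linear":[0,0,0.002],"rot":[0,0,0],"jaw":1},{"linear":[0,0,0.001],"rot":[0,0,0],"jaw":1},{"linear":[0,0,0],"rot":[0,0,0],"jaw":1}]' 40
```

```text
clock: 21.3
ee_pos: [0.5949, 0.0502, 0.0888]
eef_rot: [3.142, 0.001, -0.006]
contact_force: [-0.3, 0.6, -2.3]
opening: 0.0192
finger_force: 40.0
clock: 21.8
ee_pos: [0.5954, 0.0498, 0.0815]
eef_rot: [3.142, -0.0, -0.007]
contact_force: [-0.4, -0.8, -2.7]
opening: 0.019
finger_force: 40.0
```

```bash
python3 -m jog '[{"linear":[0,0,0.002],"rot":[0,0,0],"jaw":1},{"linear":[0,0,0.0015],"rot":[0,0,0],"jaw":1},{"linear":[0,0,0],"rot":[0,0,0],"jaw":1},{"linear":[0,0,0],"rot":[0,0,0],"jaw":1}]' 40
python3 -m jog '[{"linear":[0,0,0.001],"rot":[0,0,0],"jaw":1},{"linear":[0,0,0],"rot":[0,0,0],"jaw":1},{"linear":[0,0,0],"rot":[0,0,0],"jaw":1}]' 40
```

```text
clock: 22.2
ee_pos: [0.5955, 0.0498, 0.0783]
eef_rot: [3.142, -0.001, -0.007]
contact_force: [-0.7, 0.1, 1.0]
opening: 0.0187
finger_force: 40.0
clock: 22.5
ee_pos: [0.5955, 0.0498, 0.0783]
eef_rot: [3.141, -0.001, -0.007]
contact_force: [-2.7, -1.3, 5.7]
opening: 0.0195
finger_force: 40.0
```

The lid is seated: TCP at 0.0783, as computed for the plate on the rim. Releasing, checking the lid, and moving to the first cover with the jaws closed.

```bash
python3 -m jog '[{"linear":[0,0,0],"rot":[0,0,0],"jaw":0.4},{"linear":[0,0,0],"rot":[0,0,0],"jaw":0.4},{"linear":[0,0,0],"rot":[0,0,0],"jaw":0.4},{"linear":[0,0,-0.04],"rot":[0,0,0],"jaw":0.4},{"linear":[0,0,-0.05],"rot":[0,0,0],"jaw":0.4}]' 40
python3 -m jog '[{"linear":[-0.02,0.045,0],"rot":[0,0,0],"jaw":1},{"linear":[-0.02,0.045,0],"rot":[0,0,0],"jaw":1},{"linear":[-0.02,0.045,0],"rot":[0,0,0],"jaw":1},{"linear":[-0.02,0.045,0],"rot":[0,0,0],"jaw":1},{"linear":[-0.02,0.045,0],"rot":[0,0,0],"jaw":1}]'
python3 -m jog '[{"linear":[-0.005,0.04,0.03],"rot":[0,0,0],"jaw":1},{"linear":[0,0,0.04],"rot":[0,0,0],"jaw":1},{"linear":[0,0,0],"rot":[0,0,0],"jaw":1},{"linear":[0,0,0],"rot":[0,0,0],"jaw":1},{"linear":[0,0,0],"rot":[0,0,0],"jaw":1}]'
python3 - <<'E'
from h import *
for c in ['wrist','scene','side']:
    p=optics.snapshot(c); s=state(); print(c,s['ee_pos'],s['opening'])
    if c!='wrist': lid(p,(.5955,.05),.06)
    else: save(p,'w8')
    if c=='side': save(p,'side8')
    print([(np.round(x['at'],4).tolist(),round(x['conf'],2)) for x in finder.landmark_of(p,'pocket0')])
E
```

```text
clock: 23.0
ee_pos: [0.593, 0.0499, 0.1635]
eef_rot: [-3.142, 0.009, -0.007]
contact_force: [0.6, 1.1, 0.5]
opening: 0.0547
finger_force: 0.0
clock: 23.5
ee_pos: [0.4928, -0.1759, 0.1666]
eef_rot: [3.141, -0.0, -0.006]
contact_force: [0.7, -1.3, -0.4]
opening: 0.0202
finger_force: 0.0
clock: 24.0
ee_pos: [0.4901, -0.2142, 0.0993]
eef_rot: [3.14, -0.003, -0.006]
contact_force: [1.1, -0.5, 1.6]
opening: 0.0007
finger_force: 0.0
wrist [ 0.49033011 -0.21423597  0.09964165] 0.00048280409480066665
[]
scene [ 0.49012935 -0.21416777  0.0993579 ] 0.0004511178410567992
lid circle [0.5951 0.0504] 0.0809
bar ((596.17724609375, 50.289180755615234), (19.48798942565918, 64.01495361328125), 89.27778625488281)
red 19 [0.5323 0.0499 0.0774] yaw 0.5
[([0.4926, -0.2784, 0.0324], 0.85), ([0.4275, -0.2174, 0.0288], 0.8), ([0.4296, -0.2839, 0.0299], 0.8), ([0.4326, -0.3466, 0.0279], 0.77), ([0.5004, -0.3436, 0.0235], 0.65), ([0.4912, -0.2164, 0.0287], 0.64)]
side [ 0.48951888 -0.21413386  0.09853714] 0.0006261499899754429
lid circle [0.5938 0.0483] 0.0799
bar ((593.0454711914062, 46.570701599121094), (20.75583267211914, 62.031822204589844), 88.99163818359375)
red 16 [0.5295 0.0504 0.0775] yaw -1.9
[([0.4975, -0.2812, 0.0312], 0.96), ([0.5012, -0.3404, 0.0302], 0.95), ([0.4317, -0.2858, 0.0263], 0.94), ([0.4288, -0.2172, 0.0304], 0.93), ([0.4362, -0.346, 0.0312], 0.87), ([0.4896, -0.2165, 0.0277], 0.74)]
```

View pics/side8.png

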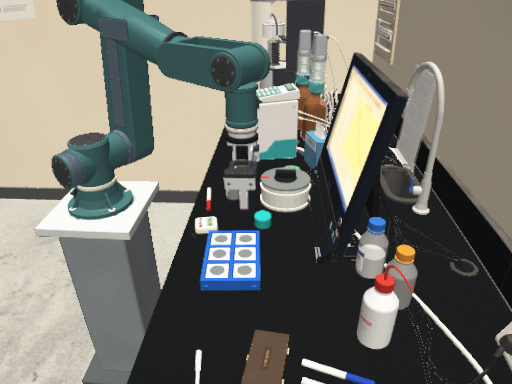

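The lid sits level on the pot at (286,185) and the tray's six covers are clear. Probing cover 1, then (+,0).

```bash
python3 -m jog '[{"linear":[0,0,0.04],"rot":[0,0,0],"jaw":1},{"linear":[0,0,0.026],"rot":[0,0,0],"jaw":1},{"linear":[0,0,0.004],"rot":[0,0,0],"jaw":1},{"linear":[0,0,0.003],"rot":[0,0,0],"jaw":1},{"linear":[0,0,0],"rot":[0,0,0],"jaw":1}]'
python3 -m jog '[{"linear":[0,0,0.003],"rot":[0,0,0],"jaw":1},{"linear":[0,0,0],"rot":[0,0,0],"jaw":1},{"linear":[0,0,0],"rot":[0,0,0],"jaw":1},{"linear":[0,0,0],"rot":[0,0,0],"jaw":1}]'
```

```text
clock: 24.8
ee_pos: [0.4894, -0.2147, 0.0252]
eef_rot: [3.141, -0.002, -0.007]
contact_force: [0.1, -0.4, -0.4]
opening: 0.0001
finger_force: 0.0
clock: 25.2
ee_pos: [0.4887, -0.2144, 0.0214]
eef_rot: [3.141, -0.001, -0.007]
contact_force: [-0.4, -0.2, -0.2]
opening: 0.0008
finger_force: 0.0
```

```bash
python3 -m jog '[{"linear":[0,0,0.003],"rot":[0,0,0],"jaw":1}]';python3 -m jog '[{"linear":[0,0,0.003],"rot":[0,0,0],"jaw":1}]';python3 -m jog '[{"linear":[0,0,0.002],"rot":[0,0,0],"jaw":1},{"linear":[0,0,0],"rot":[0,0,0],"jaw":1}]'
python3 - <<'E'
from h import *
for c in ['scene','side']:
    p=optics.snapshot(c); print(c,state()['ee_pos']); C=cloud(p)
    for x,y in [(.427,-.2184),(.4306,-.2823),(.4342,-.3462),(.4908,-.2148),(.4944,-.2787),(.498,-.3426)]:
        m=(np.hypot(C[...,0]-x,C[...,1]-y)<.02)&(C[...,2]<.035); print((x,y),m.sum(),np.percentile(C[m][:,2],[25,50,75]).round(4))
E
```

```text
clock: 25.3
ee_pos: [0.489, -0.2145, 0.0186]
eef_rot: [3.141, -0.001, -0.007]
contact_force: [0.1, -0.2, 0.2]
opening: 0.0003
finger_force: 0.0
clock: 25.4
ee_pos: [0.4885, -0.2143, 0.0148]
eef_rot: [3.141, -0.0, -0.007]
contact_force: [0.1, -0.1, 0.4]
opening: 0.0006
finger_force: 0.0
clock: 25.6
ee_pos: [0.488, -0.214, 0.0122]
eef_rot: [-3.141, 0.001, -0.007]
contact_force: [-0.6, 0.7, -0.3]
opening: 0.0004
finger_force: 0.0
scene [ 0.48822364 -0.21410052  0.01250914]
(0.427, -0.2184) 232 [-0.7975  0.0275  0.0287]
(0.4306, -0.2823) 240 [-0.7982  0.0277  0.0289]
(0.4342, -0.3462) 251 [-0.7979  0.0274  0.0286]
(0.4908, -0.2148) 144 [-0.7997  0.0265  0.0286]
(0.4944, -0.2787) 222 [-0.7974  0.0279  0.0293]
(0.498, -0.3426) 233 [-0.7984  0.0275  0.0288]
side [ 0.48839683 -0.21413942  0.01273741]
(0.427, -0.2184) 103 [0.0287 0.0294 0.0302]
(0.4306, -0.2823) 126 [0.0284 0.0289 0.0296]
(0.4342, -0.3462) 147 [0.0282 0.0289 0.0295]
(0.4908, -0.2148) 81 [0.0286 0.0295 0.0303]
(0.4944, -0.2787) 119 [0.0286 0.0292 0.03  ]
(0.498, -0.3426) 148 [0.0282 0.0289 0.0296]
```

Run:
```python
from h import *
p=optics.snapshot('side'); q=optics.snapshot('wrist'); s=state(); print(s['ee_pos'],s['eef_rot'],s['qpos'],px(p,s['ee_pos']),px(q,s['ee_pos']), q['pose'].round(3))
cv2.imwrite('pics/mix.png',np.hstack([p['color'][120:320,130:430],q['color'][::2,::2][:200,:]] if 0 else [cv2.resize(p['color'][150:300,160:340],(400,333)),cv2.resize(q['color'],(400,333))]))
```

```text
[ 0.48856213 -0.21427091  0.0129924 ] [ 3.14150396e+00 -2.40068126e-04 -6.97180169e-03] [-5.19635398e-01  1.49771502e-01  1.65243741e+00  4.15740327e-05
  1.33913103e+00  1.05812320e+00] [245. 243.] [242. 223.] [[-0.007 -0.971 -0.238  0.558]
 [-1.     0.007  0.001 -0.216]
 [ 0.     0.238 -0.971  0.212]
 [ 0.     0.     0.     1.   ]]
```

View pics/mix.png

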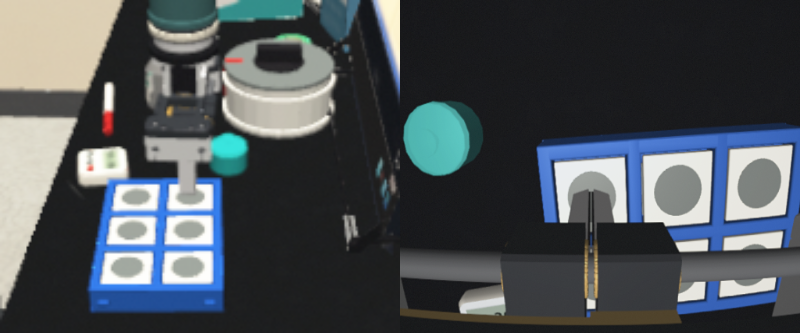

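```bash
python3 - <<'E'
from h import *
q=optics.snapshot('wrist'); C=cloud(q)
for x,y in [(.427,-.2184),(.4306,-.2823),(.4908,-.2148),(.4944,-.2787),(.498,-.3426)]:
    d=C[...,:2]-[x,y]; m=(abs(d[...,0])<.022)&(abs(d[...,1])<.022)&(C[...,2]<.05)&(q['depth']>0); print((x,y),m.sum(),np.percentile(C[m][:,2],[10,50,90]).round(4) if m.sum() else '')
print(state()['contact_force'],state()['ee_pos'])
E
python3 -m jog '[{"linear":[0,0,0.003],"rot":[0,0,0],"jaw":1}]';python3 -m jog '[{"linear":[0,0,0.002],"rot":[0,0,0],"jaw":1},{"linear":[0,0,0],"rot":[0,0,0],"jaw":1}]'
```

```text
(0.427, -0.2184) 218 [0.0282 0.029  0.0297]
(0.4306, -0.2823) 612 [0.0282 0.0289 0.0297]
(0.4908, -0.2148) 3484 [0.0282 0.0291 0.0372]
(0.4944, -0.2787) 5365 [0.0281 0.029  0.0298]
(0.498, -0.3426) 4741 [0.0282 0.029  0.0298]
[ 0.08162731 -0.66694903 -0.98429879] [ 0.48857146 -0.21428841  0.01301395]
clock: 25.95
ee_pos: [0.489, -0.2145, 0.0104]
eef_rot: [3.141, -0.001, -0.007]
contact_force: [0.3, -0.6, 0.8]
opening: 0.0004
finger_force: 0.0
clock: 26.15
ee_pos: [0.4885, -0.2142, 0.0077]
eef_rot: [-3.142, -0.0, -0.007]
contact_force: [0.2, 0.2, -0.4]
opening: 0.0003
finger_force: 0.1
```

Run:
```python
from h import *
q=optics.snapshot('wrist'); C=cloud(q); print(state()['ee_pos'],px(q,state()['ee_pos']))
cv2.imwrite('pics/tip.png',cv2.resize(q['color'][150:330,150:340],None,fx=3,fy=3))
for r in range(196,262,5): print(r,[C[r,c].round(3).tolist() for c in (228,236,247,255)])
```

```text
[ 0.48836    -0.21419196  0.00775256] [242. 223.]
196 [[0.511, -0.207, 0.029], [0.511, -0.211, 0.027], [0.511, -0.217, 0.028], [0.511, -0.222, 0.027]]
201 [[0.508, -0.207, 0.028], [0.508, -0.211, 0.029], [0.508, -0.217, 0.028], [0.508, -0.222, 0.028]]
206 [[0.505, -0.207, 0.028], [0.505, -0.211, 0.028], [0.505, -0.217, 0.028], [0.506, -0.222, 0.029]]
211 [[0.502, -0.207, 0.028], [0.502, -0.211, 0.028], [0.502, -0.217, 0.027], [0.502, -0.222, 0.027]]
216 [[0.499, -0.207, 0.027], [0.499, -0.211, 0.028], [0.5, -0.217, 0.028], [0.5, -0.222, 0.029]]
221 [[0.497, -0.207, 0.029], [0.498, -0.211, 0.033], [0.497, -0.217, 0.028], [0.498, -0.222, 0.032]]
226 [[0.499, -0.207, 0.043], [0.498, -0.211, 0.042], [0.497, -0.217, 0.037], [0.498, -0.221, 0.041]]
231 [[0.499, -0.208, 0.049], [0.498, -0.212, 0.048], [0.497, -0.217, 0.044], [0.498, -0.221, 0.048]]
236 [[0.499, -0.208, 0.056], [0.499, -0.212, 0.056], [0.497, -0.217, 0.053], [0.498, -0.221, 0.056]]
241 [[0.498, -0.208, 0.061], [0.498, -0.212, 0.061], [0.497, -0.217, 0.058], [0.499, -0.221, 0.062]]
246 [[0.498, -0.208, 0.068], [0.498, -0.212, 0.067], [0.496, -0.217, 0.063], [0.498, -0.22, 0.068]]
251 [[0.499, -0.209, 0.074], [0.499, -0.212, 0.074], [0.497, -0.217, 0.071], [0.498, -0.22, 0.073]]
256 [[0.523, -0.212, 0.131], [0.523, -0.214, 0.131], [0.497, -0.217, 0.076], [0.523, -0.218, 0.132]]
261 [[0.523, -0.212, 0.134], [0.522, -0.214, 0.132], [0.497, -0.217, 0.081], [0.522, -0.218, 0.133]]
```

View pics/tip.png

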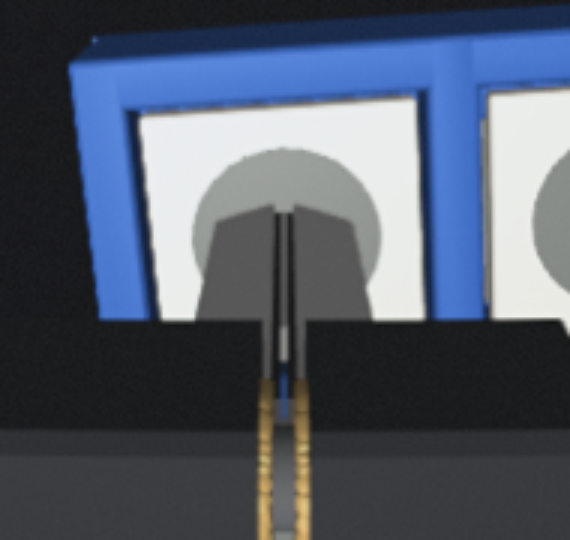

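```bash
cat >> h.py <<'E'
def tip():
    q=optics.snapshot('wrist'); s=state(); C=cloud(q); d=C-s['ee_pos']; T=R.from_euler('xyz',s['eef_rot']).as_matrix(); L=d@T
    m=(q['depth']>0)&(abs(L[...,0])<.02)&(abs(L[...,1])<.065)&(L[...,2]>-.06)&(L[...,2]<.03)
    print('opening',s['opening'].round(4),'n',m.sum()); Q=L[m]; 
    if len(Q):
        i=np.argsort(Q[:,2])[-12:]; print(Q[i].round(4).tolist()[::3])
E
python3 -m jog '[{"linear":[0,0,-0.05],"rot":[0,0,0],"jaw":1},{"linear":[0,0,-0.05],"rot":[0,0,0],"jaw":1},{"linear":[0,0,-0.03],"rot":[0,0,0],"jaw":1},{"linear":[0,0,0],"rot":[0,0,0],"jaw":1},{"linear":[0,0,0],"rot":[0,0,0],"jaw":1}]'
python3 -c "from h import *; tip()"
python3 -m jog '[{"linear":[0,0,0],"rot":[0,0,0],"jaw":0.48},{"linear":[0,0,0],"rot":[0,0,0],"jaw":0.48},{"linear":[0,0,0],"rot":[0,0,0],"jaw":0.48},{"linear":[0,0,0],"rot":[0,0,0],"jaw":0.48},{"linear":[0,0,0],"rot":[0,0,0],"jaw":0.48}]'
python3 -c "from h import *; tip()"
python3 -m jog '[{"linear":[0,0,0],"rot":[0,0,0],"jaw":0},{"linear":[0,0,0],"rot":[0,0,0],"jaw":0},{"linear":[0,0,0],"rot":[0,0,0],"jaw":0},{"linear":[0,0,0],"rot":[0,0,0],"jaw":0},{"linear":[0,0,0],"rot":[0,0,0],"jaw":0}]'
python3 -c "
from h import *
tip()
p=optics.snapshot('side'); C=cloud(p)
for x,y in [(.427,-.2184),(.4306,-.2823),(.4342,-.3462),(.4908,-.2148),(.4944,-.2787),(.498,-.3426)]:
        m=(np.hypot(C[...,0]-x,C[...,1]-y)<.02)&(C[...,2]<.05)&(C[...,2]>0); print((x,y),m.sum(),np.percentile(C[m][:,2],[25,50,75]).round(4))
"
```

```text
clock: 26.7
ee_pos: [0.4886, -0.2143, 0.1383]
eef_rot: [3.141, -0.001, -0.007]
contact_force: [0.9, 0.3, -0.7]
opening: 0.0003
finger_force: 0.0
clock: 27.25
ee_pos: [0.4884, -0.2142, 0.1376]
eef_rot: [-3.141, 0.0, -0.007]
contact_force: [0.1, -0.0, 1.0]
opening: 0.0368
finger_force: 0.0
clock: 27.8
ee_pos: [0.4885, -0.2142, 0.1379]
eef_rot: [3.142, -0.0, -0.007]
contact_force: [0.3, 0.2, -0.1]
opening: 0.0808
finger_force: 0.0Traceback (most recent call last):
  File "<string>", line 1, in <module>
    from h import *; tip()
                     ~~~^^
  File "h.py", line 34, in tip
    print('opening',s['opening'].round(4),'n',m.sum()); Q=L[m];
                    ^^^^^^^^^^^^^^^^^^
AttributeError: 'float' object has no attribute 'round'
Traceback (most recent call last):
  File "h.py", line 34, in tip
    print('opening',s['opening'].round(4),'n',m.sum()); Q=L[m];
                    ^^^^^^^^^^^^^^^^^^
AttributeError: 'float' object has no attribute 'round'
Traceback (most recent call last):
  File "h.py", line 34, in tip
    print('opening',s['opening'].round(4),'n',m.sum()); Q=L[m];
                    ^^^^^^^^^^^^^^^^^^
AttributeError: 'float' object has no attribute 'round'
```

```bash
sed -i "s/s\['opening'\].round(4)/s['opening']/" h.py
python3 -c "
from h import *
tip()
p=optics.snapshot('side'); C=cloud(p)
for x,y in [(.427,-.2184),(.4306,-.2823),(.4342,-.3462),(.4908,-.2148),(.4944,-.2787),(.498,-.3426)]:
        m=(np.hypot(C[...,0]-x,C[...,1]-y)<.02)&(C[...,2]<.05)&(C[...,2]>0); print((x,y),m.sum(),np.percentile(C[m][:,2],[25,50,75]).round(4))
"
python3 -m jog '[{"linear":[0,0,0],"rot":[0,0,0],"jaw":0.48},{"linear":[0,0,0],"rot":[0,0,0],"jaw":0.48},{"linear":[0,0,0],"rot":[0,0,0],"jaw":0.48},{"linear":[0,0,0],"rot":[0,0,0],"jaw":0.48}]'
python3 -c "from h import *; tip()"
python3 -m jog '[{"linear":[0,0,0],"rot":[0,0,0],"jaw":1},{"linear":[0,0,0],"rot":[0,0,0],"jaw":1},{"linear":[0,0,0],"rot":[0,0,0],"jaw":1},{"linear":[0,0,0],"rot":[0,0,0],"jaw":1},{"linear":[0,0,0],"rot":[0,0,0],"jaw":1}]'
python3 -c "from h import *; tip()"
```

```text
opening 0.0889939440745346 n 2559
[[0.0021, 0.0437, -0.0205], [0.0008, 0.0438, -0.0204], [0.0019, -0.0413, -0.02], [0.0096, 0.0463, -0.0197]]
(0.427, -0.2184) 103 [0.0286 0.0293 0.0299]
(0.4306, -0.2823) 128 [0.0286 0.0293 0.0301]
(0.4342, -0.3462) 144 [0.028  0.0287 0.0294]
(0.4908, -0.2148) 109 [0.0272 0.0281 0.0288]
(0.4944, -0.2787) 121 [0.0287 0.0295 0.0301]
(0.498, -0.3426) 149 [0.0285 0.0291 0.0298]
clock: 28.35
ee_pos: [0.4885, -0.2142, 0.1379]
eef_rot: [3.142, -0.0, -0.007]
contact_force: [-0.6, -0.5, 0.5]
opening: 0.0656
finger_force: 0.0
opening 0.06152247764484618 n 2294
[[0.0098, 0.0354, -0.0204], [-0.0059, 0.0339, -0.02], [-0.0066, -0.0315, -0.0198], [0.0078, 0.0339, -0.0196]]
clock: 28.9
ee_pos: [0.4885, -0.2142, 0.1379]
eef_rot: [-3.142, -0.0, -0.007]
contact_force: [0.1, -0.5, -0.1]
opening: 0.021
finger_force: 0.0
opening 0.017161421734439943 n 1566
[[0.0097, 0.0151, -0.0215], [0.0095, 0.0157, -0.0211], [0.0081, 0.013, -0.0203], [0.0096, 0.0142, -0.0194]]
```

The fingertips really lie about 20 mm behind the reported TCP in every opening, so the earlier probe only just touched the cover. From here I use tip z = reported z + 0.0195 and continue probing.

```bash
python3 -m jog '[{"linear":[0.002,0,0.045],"rot":[0,0,0],"jaw":1},{"linear":[0,0,0.045],"rot":[0,0,0],"jaw":1},{"linear":[0,0,0.03],"rot":[0,0,0],"jaw":1},{"linear":[0,0,0.006],"rot":[0,0,0],"jaw":1},{"linear":[0,0,0],"rot":[0,0,0],"jaw":1}]'
python3 -m jog '[{"linear":[0,0,0.004],"rot":[0,0,0],"jaw":1}]'
python3 -m jog '[{"linear":[0,0,0.003],"rot":[0,0,0],"jaw":1},{"linear":[0,0,0],"rot":[0,0,0],"jaw":1}]'
python3 -m jog '[{"linear":[0,0,0.002],"rot":[0,0,0],"jaw":1},{"linear":[0,0,0],"rot":[0,0,0],"jaw":1},{"linear":[0,0,0],"rot":[0,0,0],"jaw":1}]'
```

```text
clock: 29.45
ee_pos: [0.4899, -0.2139, 0.0113]
eef_rot: [-3.141, 0.002, -0.007]
contact_force: [1.0, -0.3, 1.0]
opening: 0.0004
finger_force: 0.0
clock: 29.55
ee_pos: [0.4926, -0.2154, 0.0106]
eef_rot: [3.139, -0.005, -0.007]
contact_force: [-0.7, -0.4, 0.6]
opening: 0.0005
finger_force: 0.0
clock: 29.75
ee_pos: [0.492, -0.2151, 0.0067]
eef_rot: [3.14, -0.004, -0.007]
contact_force: [0.5, 0.3, 1.1]
opening: 0.0004
finger_force: 0.8
clock: 30.05
ee_pos: [0.492, -0.2151, 0.0059]
eef_rot: [3.139, -0.004, -0.007]
contact_force: [-1.3, 0.9, 7.9]
opening: 0.0005
finger_force: 4.2
```

```bash
python3 -m jog '[{"linear":[0,0,-0.025],"rot":[0,0,0],"jaw":1},{"linear":[0.001,0.032,0],"rot":[0,0,0],"jaw":1},{"linear":[0.001,0.032,0],"rot":[0,0,0],"jaw":1},{"linear":[0,0,0.016],"rot":[0,0,0],"jaw":1},{"linear":[0,0,0],"rot":[0,0,0],"jaw":1}]'
python3 -m jog '[{"linear":[0,0,0.005],"rot":[0,0,0],"jaw":1},{"linear":[0,0,0.004],"rot":[0,0,0],"jaw":1},{"linear":[0,0,0],"rot":[0,0,0],"jaw":1},{"linear":[0,0,0],"rot":[0,0,0],"jaw":1},{"linear":[0,0,0],"rot":[0,0,0],"jaw":1}]'
python3 -m jog '[{"linear":[0,0,-0.025],"rot":[0,0,0],"jaw":1},{"linear":[0.002,0.032,0],"rot":[0,0,0],"jaw":1},{"linear":[0.002,0.032,0],"rot":[0,0,0],"jaw":1},{"linear":[0,0,0.016],"rot":[0,0,0],"jaw":1},{"linear":[0,0,0],"rot":[0,0,0],"jaw":1}]'
python3 -m jog '[{"linear":[0,0,0.005],"rot":[0,0,0],"jaw":1},{"linear":[0,0,0.004],"rot":[0,0,0],"jaw":1},{"linear":[0,0,0],"rot":[0,0,0],"jaw":1},{"linear":[0,0,0],"rot":[0,0,0],"jaw":1},{"linear":[0,0,0],"rot":[0,0,0],"jaw":1}]'
```

```text
clock: 30.55
ee_pos: [0.4905, -0.2781, 0.0102]
eef_rot: [-3.139, 0.003, -0.008]
contact_force: [-0.9, 1.0, -0.2]
opening: 0.0006
finger_force: 0.0
clock: 31.05
ee_pos: [0.4919, -0.2782, 0.0059]
eef_rot: [3.14, -0.0, -0.006]
contact_force: [-5.2, 1.2, 10.7]
opening: 0.0003
finger_force: 5.3
clock: 31.55
ee_pos: [0.4945, -0.3413, 0.0101]
eef_rot: [-3.139, 0.003, -0.007]
contact_force: [-0.7, 0.4, -0.6]
opening: 0.0001
finger_force: 0.0
clock: 32.05
ee_pos: [0.4958, -0.3417, 0.0059]
eef_rot: [3.141, -0.001, -0.006]
contact_force: [-4.4, 3.0, 10.0]
opening: 0.0004
finger_force: 4.9
```

```bash
python3 -m jog '[{"linear":[0,0,-0.025],"rot":[0,0,0],"jaw":1},{"linear":[-0.031,0.002,0],"rot":[0,0,0],"jaw":1},{"linear":[-0.031,0.002,0],"rot":[0,0,0],"jaw":1},{"linear":[0,0,0.016],"rot":[0,0,0],"jaw":1},{"linear":[0,0,0],"rot":[0,0,0],"jaw":1}]'
python3 -m jog '[{"linear":[0,0,0.005],"rot":[0,0,0],"jaw":1},{"linear":[0,0,0.004],"rot":[0,0,0],"jaw":1},{"linear":[0,0,0],"rot":[0,0,0],"jaw":1},{"linear":[0,0,0],"rot":[0,0,0],"jaw":1},{"linear":[0,0,0],"rot":[0,0,0],"jaw":1}]'
python3 -m jog '[{"linear":[0,0,-0.025],"rot":[0,0,0],"jaw":1},{"linear":[-0.002,-0.032,0],"rot":[0,0,0],"jaw":1},{"linear":[-0.001,-0.032,0],"rot":[0,0,0],"jaw":1},{"linear":[0,0,0.016],"rot":[0,0,0],"jaw":1},{"linear":[0,0,0],"rot":[0,0,0],"jaw":1}]'
python3 -m jog '[{"linear":[0,0,0.005],"rot":[0,0,0],"jaw":1},{"linear":[0,0,0.004],"rot":[0,0,0],"jaw":1},{"linear":[0,0,0],"rot":[0,0,0],"jaw":1},{"linear":[0,0,0],"rot":[0,0,0],"jaw":1},{"linear":[0,0,0],"rot":[0,0,0],"jaw":1}]'
```

```text
clock: 32.55
ee_pos: [0.4323, -0.3442, 0.0107]
eef_rot: [-3.139, 0.002, -0.007]
contact_force: [-0.2, 0.5, -0.3]
opening: 0.0003
finger_force: 0.0
clock: 33.05
ee_pos: [0.4342, -0.3456, 0.0059]
eef_rot: [3.141, -0.0, -0.006]
contact_force: [-3.9, 4.3, 12.2]
opening: 0.0006
finger_force: 6.1
clock: 33.55
ee_pos: [0.4306, -0.28, 0.0106]
eef_rot: [-3.14, 0.002, -0.005]
contact_force: [0.2, 0.5, -0.5]
opening: 0.0006
finger_force: 0.0
clock: 34.05
ee_pos: [0.432, -0.2821, 0.0059]
eef_rot: [-3.141, -0.002, -0.008]
contact_force: [-3.2, 5.2, 12.2]
opening: 0.0008
finger_force: 6.3
```

```bash
python3 -m jog '[{"linear":[0,0,-0.025],"rot":[0,0,0],"jaw":1},{"linear":[-0.002,-0.032,0],"rot":[0,0,0],"jaw":1},{"linear":[-0.002,-0.032,0],"rot":[0,0,0],"jaw":1},{"linear":[0,0,0.016],"rot":[0,0,0],"jaw":1},{"linear":[0,0,0],"rot":[0,0,0],"jaw":1}]'
python3 -m jog '[{"linear":[0,0,0.005],"rot":[0,0,0],"jaw":1},{"linear":[0,0,0.004],"rot":[0,0,0],"jaw":1},{"linear":[0,0,0],"rot":[0,0,0],"jaw":1},{"linear":[0,0,0],"rot":[0,0,0],"jaw":1},{"linear":[0,0,0],"rot":[0,0,0],"jaw":1}]'
python3 -m jog '[{"linear":[0,0,0.003],"rot":[0,0,0],"jaw":1},{"linear":[0,0,0],"rot":[0,0,0],"jaw":1},{"linear":[0,0,0],"rot":[0,0,0],"jaw":1}]'
```

```text
clock: 34.55
ee_pos: [0.4265, -0.217, 0.0106]
eef_rot: [-3.14, 0.002, -0.006]
contact_force: [0.3, -0.3, 0.6]
opening: 0.0006
finger_force: 0.0
clock: 35.05
ee_pos: [0.4274, -0.2182, 0.0029]
eef_rot: [3.141, -0.0, -0.007]
contact_force: [-0.3, 0.5, 0.2]
opening: 0.0002
finger_force: 0.0
clock: 35.35
ee_pos: [0.4275, -0.2179, -0.0001]
eef_rot: [3.141, -0.0, -0.007]
contact_force: [0.5, -1.1, 0.8]
opening: 0.0004
finger_force: 0.2
```

This cover sinks freely, so (−,+) is the empty pocket. Pushing it down, then going to the green-cap bottle.

```bash
python3 -m jog '[{"linear":[0,0,0.003],"rot":[0,0,0],"jaw":1},{"linear":[0,0,0.003],"rot":[0,0,0],"jaw":1},{"linear":[0,0,0.003],"rot":[0,0,0],"jaw":1},{"linear":[0,0,0.002],"rot":[0,0,0],"jaw":1},{"linear":[0,0,0],"rot":[0,0,0],"jaw":1}]'
python3 -m jog '[{"linear":[0,0,-0.05],"rot":[0,0,0],"jaw":1},{"linear":[0,0,-0.05],"rot":[0,0,0],"jaw":1},{"linear":[0,0,-0.05],"rot":[0,0,0],"jaw":0},{"linear":[0,0,-0.04],"rot":[0,0,0],"jaw":0},{"linear":[-0.04,0,0],"rot":[0,0,0],"jaw":0}]'
python3 - <<'E'
from h import *
p=optics.snapshot('wrist'); save(p,'w9'); C=cloud(p); print(state()['ee_pos'])
hsv=cv2.cvtColor(p['color'],cv2.COLOR_BGR2HSV)
b=(hsv[...,0]>105)&(hsv[...,0]<125)&(hsv[...,1]>100)&(abs(C[...,2]-.03)<.003)
Q=C[b][:,:2]*1000; print(len(Q),cv2.minAreaRect(Q.astype(np.float32)))
q=C[(abs(C[...,2]-.029)>.012)&(C[...,2]>0.004)&(C[...,2]<.016)&(np.hypot(C[...,0]-.427,C[...,1]+.2184)<.035)]
print(len(q),q.mean(0).round(4), cv2.minAreaRect((q[:,:2]*1000).astype(np.float32)) if len(q)>10 else '')
E
```

```text
clock: 35.85
ee_pos: [0.4276, -0.218, -0.011]
eef_rot: [3.141, -0.0, -0.007]
contact_force: [-0.2, -1.1, 2.9]
opening: 0.0006
finger_force: 1.4
clock: 36.35
ee_pos: [0.3924, -0.2197, 0.1854]
eef_rot: [3.135, -0.011, -0.004]
contact_force: [-0.7, -1.1, 0.5]
opening: 0.0207
finger_force: 0.0
[ 0.38409138 -0.2178342   0.18174566]
9664 ((463.4595031738281, -282.1224365234375), (138.90029907226562, 202.80838012695312), 3.752394199371338)
2299 [ 0.427  -0.2201  0.0099] ((427.11944580078125, -220.49305725097656), (53.99995040893555, 54.35670852661133), 3.485663890838623)
```

View pics/w9.png

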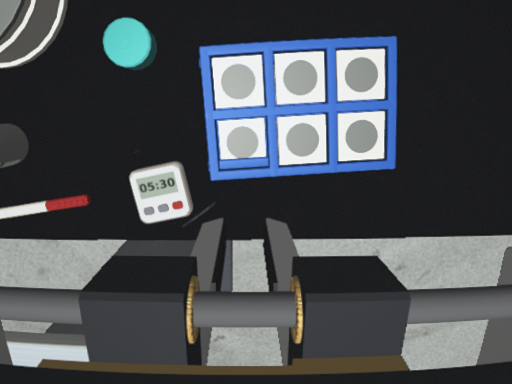

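The sunk pocket shows at (243,140), nearer the robot, beside the timer. It measures (0.427,-0.220), which agrees with the tray geometry. Moving over the bottle.

```bash
python3 -m jog '[{"linear":[0.008,-0.045,0],"rot":[0,0,0],"jaw":0},{"linear":[0.009,-0.046,0],"rot":[0,0,0],"jaw":0},{"linear":[0.009,-0.046,0],"rot":[0,0,0],"jaw":0},{"linear":[0.009,-0.046,0],"rot":[0,0,0],"jaw":0},{"linear":[0.009,-0.046,0],"rot":[0,0,0],"jaw":0}]'
python3 -m jog '[{"linear":[0,-0.045,0],"rot":[0,0,0],"jaw":0},{"linear":[0,0,0],"rot":[0,0,0],"jaw":0},{"linear":[0,0,0],"rot":[0,0,0],"jaw":0},{"linear":[0,0,0],"rot":[0,0,0],"jaw":0}]'
python3 - <<'E'
from h import *
for c in ['wrist','scene','side']:
    p=optics.snapshot(c); C=cloud(p); s=state(); print(c,s['ee_pos'],s['opening'])
    print([(np.round(x['at'],4).tolist(),round(x['conf'],2)) for x in finder.landmark_of(p,'bottle')])
    m=(C[...,2]>.094)&(C[...,2]<.104)&(np.hypot(C[...,0]-.429,C[...,1]-.057)<.03)&(p['depth']>0)
    if m.sum(): q=C[m][:,:2]*1000; print('cap',m.sum(),cv2.minEnclosingCircle(q.astype(np.float32)))
    if c=='wrist': lid(p,(.5955,.05),.06)
E
```

```text
clock: 36.9
ee_pos: [0.4325, 0.0131, 0.1779]
eef_rot: [-3.141, 0.001, -0.007]
contact_force: [0.1, -0.3, -0.1]
opening: 0.0651
finger_force: 0.0
clock: 37.3
ee_pos: [0.4331, 0.0553, 0.1783]
eef_rot: [3.141, 0.001, -0.008]
contact_force: [0.4, -1.2, -0.5]
opening: 0.0931
finger_force: 0.0
wrist [0.43317777 0.05495991 0.17843436] 0.09389812036003703
[([0.4298, 0.0574, -0.0003], 0.93)]
cap 914 ((429.6671142578125, 54.12326431274414), 15.213333129882812)
lid circle [0.5919 0.0481] 0.0776
bar ((574.4064331054688, 48.630645751953125), (19.332883834838867, 21.455944061279297), 89.71248626708984)
red 223 [0.5345 0.0486 0.0776] yaw -0.5
scene [0.43335104 0.05479256 0.17869402] 0.09422235657406257
[([0.4309, 0.0531, 0.0015], 0.68)]
cap 70 ((427.69732666015625, 55.44222640991211), 15.938572883605957)
side [0.43342058 0.0550174  0.17888488] 0.09395989868016953
[([0.4267, 0.0543, -0.0016], 0.66), ([0.5959, 0.0484, 0.003], 0.5)]
cap 40 ((425.2723693847656, 54.380916595458984), 15.368682861328125)
```

```bash
python3 -m jog '[{"linear":[-0.004,0,0.045],"rot":[0,0,0],"jaw":0},{"linear":[0,0,0.045],"rot":[0,0,0],"jaw":0},{"linear":[0,0,0.045],"rot":[0,0,0],"jaw":0},{"linear":[0,0,0.025],"rot":[0,0,0],"jaw":0},{"linear":[0,0,0.006],"rot":[0,0,0],"jaw":0}]' 25
python3 -m jog '[{"linear":[0,0,0],"rot":[0,0,0],"jaw":0},{"linear":[0,0,0],"rot":[0,0,0],"jaw":0},{"linear":[0,0,0],"rot":[0,0,0],"jaw":1},{"linear":[0,0,0],"rot":[0,0,0],"jaw":1},{"linear":[0,0,0],"rot":[0,0,0],"jaw":1}]' 25
python3 -m jog '[{"linear":[0,0,0],"rot":[0,0,0],"jaw":1},{"linear":[0,0,0],"rot":[0,0,0],"jaw":1},{"linear":[0,0,0],"rot":[0,0,0],"jaw":1},{"linear":[0,0,0],"rot":[0,0,0],"jaw":1}]' 25
```

```text
clock: 38.1
ee_pos: [0.4261, 0.0557, 0.0093]
eef_rot: [3.142, 0.007, -0.008]
contact_force: [-0.5, 1.0, 0.1]
opening: 0.0942
finger_force: 0.0
clock: 38.6
ee_pos: [0.4302, 0.0562, 0.014]
eef_rot: [3.142, -0.002, -0.007]
contact_force: [-0.2, -0.1, -0.1]
opening: 0.0737
finger_force: 0.0
clock: 39.0
ee_pos: [0.4294, 0.0561, 0.0129]
eef_rot: [3.141, -0.0, -0.007]
contact_force: [-0.5, -0.9, 1.1]
opening: 0.0469
finger_force: 25.0
```

```bash
python3 -m jog '[{"linear":[0,0,-0.02],"rot":[0,0,0],"jaw":1},{"linear":[0,0,-0.04],"rot":[0,0,0],"jaw":1},{"linear":[0,0,-0.04],"rot":[0,0,0],"jaw":1},{"linear":[0,0.046,0],"rot":[0,0,0],"jaw":1},{"linear":[0,0.046,0],"rot":[0,0,0],"jaw":1}]' 25
python3 -m jog '[{"linear":[0,0.046,0],"rot":[0,0,0],"jaw":1},{"linear":[0,0.046,0],"rot":[0,0,0],"jaw":1},{"linear":[0,0.046,0],"rot":[0,0,0],"jaw":1},{"linear":[0,0.046,0],"rot":[0,0,0],"jaw":1},{"linear":[0,0,0],"rot":[0,0,0],"jaw":1}]' 25
python3 -m jog '[{"linear":[0,0,0],"rot":[0,0,0],"jaw":1},{"linear":[0,0,0],"rot":[0,0,0],"jaw":1}]' 25
python3 - <<'E'
from h import *
for c in ['wrist','scene','side']:
    p=optics.snapshot(c); C=cloud(p); s=state(); e=s['ee_pos']; print(c,e,s['opening'])
    m=(C[...,2]>e[2]+.08)&(C[...,2]<e[2]+.09)&(np.hypot(C[...,0]-e[0],C[...,1]-e[1])<.03)&(p['depth']>0)
    if m.sum(): q=C[m][:,:2]*1000; print('cap',m.sum(),cv2.minEnclosingCircle(q.astype(np.float32)))
    hsv=cv2.cvtColor(p['color'],cv2.COLOR_BGR2HSV)
    b=(hsv[...,0]>105)&(hsv[...,0]<125)&(hsv[...,1]>100)&(abs(C[...,2]-.03)<.004)&(abs(C[...,1]+.28)<.13)&(abs(C[...,0]-.463)<.1)
    print(cv2.minAreaRect((C[b][:,:2]*1000).astype(np.float32)))
    print('bottle',[(np.round(x['at'],4).tolist(),round(x['conf'],2)) for x in finder.landmark_of(p,'bottle')])
E
```

```text
clock: 39.5
ee_pos: [0.4298, -0.036, 0.1147]
eef_rot: [3.141, -0.004, -0.003]
contact_force: [1.1, -0.2, -1.8]
opening: 0.0471
finger_force: 25.0
clock: 40.0
ee_pos: [0.4265, -0.2247, 0.1122]
eef_rot: [3.14, 0.001, -0.014]
contact_force: [0.4, 0.4, -1.4]
opening: 0.0473
finger_force: 25.0
clock: 40.2
ee_pos: [0.4272, -0.2187, 0.1124]
eef_rot: [-3.14, 0.001, -0.006]
contact_force: [-1.0, 0.6, -1.5]
opening: 0.0471
finger_force: 25.0
wrist [ 0.42736131 -0.21849809  0.11258954] 0.047329948209895785
cap 2845 ((436.66973876953125, -218.58309936523438), 28.38309669494629)
((463.49407958984375, -282.072998046875), (138.54067993164062, 202.6423797607422), 3.568755626678467)
bottle [([0.4294, -0.214, 0.1014], 0.92)]
scene [ 0.42758708 -0.21846747  0.11289209] 0.04716337534608292
cap 109 ((423.0853576660156, -218.90060424804688), 28.110971450805664)
((463.3253173828125, -280.324462890625), (140.99844360351562, 202.7099151611328), 3.5669000148773193)
bottle [([0.4265, -0.2207, 0.098], 0.63)]
side [ 0.42763672 -0.21873893  0.11303884] 0.04761479349991058
cap 2 ((433.9652099609375, -238.74220275878906), 7.491816997528076)
((460.29168701171875, -281.9815673828125), (138.34976196289062, 207.67808532714844), 3.4586000442504883)
bottle [([0.4281, -0.221, 0.1019], 0.91)]
```

```bash
python3 -m jog '[{"linear":[0,0.001,0.035],"rot":[0,0,0],"jaw":1},{"linear":[0,0,0.025],"rot":[0,0,0],"jaw":1},{"linear":[0,0,0.008],"rot":[0,0,0],"jaw":1},{"linear":[0,0,0.005],"rot":[0,0,0],"jaw":1},{"linear":[0,0,0.003],"rot":[0,0,0],"jaw":1}]' 25
python3 -m jog '[{"linear":[0,0,0.003],"rot":[0,0,0],"jaw":1},{"linear":[0,0,0.003],"rot":[0,0,0],"jaw":1},{"linear":[0,0,0],"rot":[0,0,0],"jaw":1},{"linear":[0,0,0],"rot":[0,0,0],"jaw":1}]' 25
```

```text
clock: 41.0
ee_pos: [0.4281, -0.221, 0.0376]
eef_rot: [3.141, -0.001, -0.007]
contact_force: [-0.4, 0.3, -0.2]
opening: 0.0472
finger_force: 25.0
clock: 41.4
ee_pos: [0.4277, -0.221, 0.0313]
eef_rot: [3.141, -0.001, -0.007]
contact_force: [0.2, -0.7, -1.3]
opening: 0.0473
finger_force: 25.0
```

```bash
python3 -m jog '[{"linear":[0,0,0.004],"rot":[0,0,0],"jaw":1},{"linear":[0,0,0.003],"rot":[0,0,0],"jaw":1},{"linear":[0,0,0.002],"rot":[0,0,0],"jaw":1},{"linear":[0,0,0],"rot":[0,0,0],"jaw":1},{"linear":[0,0,0],"rot":[0,0,0],"jaw":1}]' 25
python3 -m jog '[{"linear":[0,0,0.0015],"rot":[0,0,0],"jaw":1},{"linear":[0,0,0],"rot":[0,0,0],"jaw":1},{"linear":[0,0,0],"rot":[0,0,0],"jaw":1}]' 25
```

```text
clock: 41.9
ee_pos: [0.4274, -0.2208, 0.0219]
eef_rot: [3.142, -0.0, -0.007]
contact_force: [-1.1, -0.3, 0.1]
opening: 0.0471
finger_force: 25.0
clock: 42.2
ee_pos: [0.4276, -0.2208, 0.0218]
eef_rot: [3.141, -0.0, -0.007]
contact_force: [-2.0, 2.1, 6.3]
opening: 0.0472
finger_force: 25.0
```

```bash
python3 -m jog '[{"linear":[0,0,0.0015],"rot":[0,0,0],"jaw":1},{"linear":[0,0,0],"rot":[0,0,0],"jaw":1},{"linear":[0,0,-0.003],"rot":[0,0,0],"jaw":1},{"linear":[0,0,0],"rot":[0,0,0],"jaw":0.3},{"linear":[0,0,0],"rot":[0,0,0],"jaw":0.3}]' 25
python3 -m jog '[{"linear":[0,0,0],"rot":[0,0,0],"jaw":0.3},{"linear":[0,0,-0.03],"rot":[0,0,0],"jaw":0.3},{"linear":[0,0,-0.05],"rot":[0,0,0],"jaw":0.3},{"linear":[0,0,-0.05],"rot":[0,0,0],"jaw":0.3},{"linear":[0,0,-0.03],"rot":[0,0,0],"jaw":0.3}]'
python3 -m jog '[{"linear":[-0.04,0,0],"rot":[0,0,0],"jaw":0.3},{"linear":[-0.04,0,0],"rot":[0,0,0],"jaw":0.3},{"linear":[0,0,0],"rot":[0,0,0],"jaw":0.3},{"linear":[0,0,0],"rot":[0,0,0],"jaw":0.3},{"linear":[0,0,0],"rot":[0,0,0],"jaw":0.3}]'
python3 - <<'E'
from h import *
ims=[]
for c in ['scene','side']:
    p=optics.snapshot(c); C=cloud(p); ims.append(p['color']); lid(p,(.5955,.05),.06); amber(p)
    for n in ['bottle','timer','tape_roll','weigher_a','lid_key']: print(c,n,[(np.round(x['at'],4).tolist(),round(x['conf'],2)) for x in finder.landmark_of(p,n)])
    m=(np.hypot(C[...,0]-.427,C[...,1]+.22)<.018)&(p['depth']>0)&(C[...,2]<.15); print('cap top',np.percentile(C[m][:,2],98))
cv2.imwrite('pics/end.png',np.hstack([cv2.resize(ims[0][100:300,110:390],(400,286)),cv2.resize(ims[1][100:300,110:390],(400,286))]))
E
```

```text
clock: 42.7
ee_pos: [0.4275, -0.2209, 0.0217]
eef_rot: [3.141, -0.0, -0.007]
contact_force: [-0.6, -0.1, -0.8]
opening: 0.0597
finger_force: 0.0
clock: 43.2
ee_pos: [0.4286, -0.2216, 0.1861]
eef_rot: [3.139, -0.005, -0.007]
contact_force: [-0.6, 0.2, -0.0]
opening: 0.066
finger_force: 0.0
clock: 43.7
ee_pos: [0.3481, -0.2203, 0.1817]
eef_rot: [-3.141, -0.0, -0.007]
contact_force: [0.2, 0.6, -0.1]
opening: 0.0658
finger_force: 0.0
lid circle [0.5961 0.0552] 0.0775
amber 49 [200. 230.] mean [ 0.3578 -0.0107  0.0122] top mid None zmax 0.016
amber 510 [507. 263.] mean [ 0.6948 -0.7183  0.0158] top mid None zmax 0.021
amber 33 [482. 242.] mean [ 0.7304 -0.6551  0.0116] top mid None zmax 0.015
amber 130 [448. 273.] mean [ 0.5609 -0.5996  0.0427] top mid [ 0.5604 -0.6     0.0431] zmax 0.046
amber 432 [441. 287.] mean [ 0.5284 -0.5976  0.0254] top mid [ 0.5282 -0.5947  0.0358] zmax 0.044
scene bottle [([0.4271, -0.2245, 0.0075], 0.86)]
scene timer [([0.369, -0.1214, -0.0011], 0.78)]
scene tape_roll [([0.6224, 0.2421, 0.0023], 0.6), ([0.4287, -0.2253, 0.0069], 0.59), ([0.4342, -0.3434, 0.0273
[... 440 characters left out ...]
56 0.5793 0.0611] top mid [0.6907 0.6284 0.0617] zmax 0.095
amber 31 [208. 204.] mean [ 0.3559 -0.017   0.0127] top mid None zmax 0.016
amber 207 [266. 357.] mean [ 0.5583 -0.5996  0.0431] top mid [ 0.5568 -0.6015  0.0429] zmax 0.046
amber 33 [283. 368.] mean [ 0.5887 -0.6192  0.0408] top mid [ 0.5891 -0.6187  0.0395] zmax 0.045
side bottle [([0.426, -0.2237, 0.0093], 0.96)]
side timer [([0.3719, -0.1281, -0.001], 0.53), ([0.4893, -0.2177, 0.0276], 0.3), ([0.4965, -0.281, 0.03], 0.19)]
side tape_roll [([0.621, 0.2434, -0.0009], 0.4)]
side weigher_a [([0.5313, -0.1081, -0.0006], 0.7)]
side lid_key [([0.5231, 0.0486, 0.074], 0.78), ([0.4247, -0.2224, 0.0077], 0.52)]
cap top 0.10884396686761981
```

View pics/end.png

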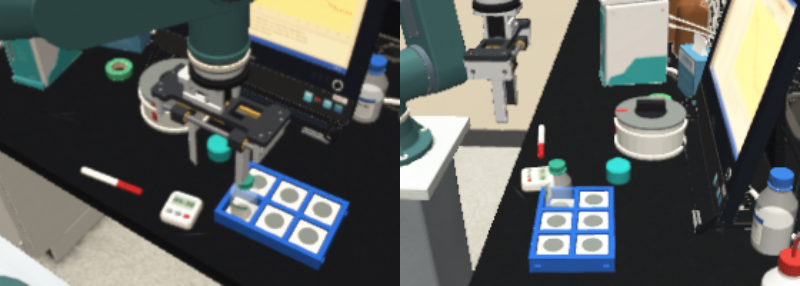

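The bottle stands home in its pocket (cap top 0.1075 m, as computed), the lid is seated with its key in the notch, and the bystanders haven't moved. Handing in.

```bash
python3 -c "from workcell import robot; print(robot.job_done())"
```

```text
the job is handed in; nothing more can be done
None
```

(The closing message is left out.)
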